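# Close the knob mould on its dowels with the vent half open

### The arm

A 7-joint arm with a two-finger parallel gripper is mounted at the origin on a cart in front of the work surface, level with it; the furniture and walls round the work are solid. World frame = base frame: x ahead of the robot, y to its left, z up, the work surface at z = 0. Lengths are in m, angles in degrees, forces in N, time in s.
With the tool pointing down it reaches from about 0.425 to 0.875 m from the base axis. Payload 4.7 kg.
Tool frame: the origin (TCP) lies on the centre line of the jaws, within the pads' length; the fingertips stand env.nose_length ahead of it and the grasp point (between the pads) lies 8 mm behind it (env.nose_length is the distance from the TCP to the fingertips, in m); y points along the fingers, z is the direction in which the jaws open and shut, and the axes are right-handed (so a half turn about y gives the same grasp; the last joint's range is limited). The gripper opens to 87 mm and grips with 3 to 60 N. Pads are 19 mm wide; open, the fingers measure 117 mm over their backs; the gripper's body (75 mm by 190 mm) begins 51 mm behind the grasp point.
Start: joints at [72.714, 18.392, -4.016, 83.108, 1.295, 78.541, -3.26], TCP at [0.202, -0.618, 0.204] pointing down, gripper open.
Joint ranges: [-163.93, 163.93], [-17.29, 119.83], [-79.2, 71.16], [3.27, 140.29], [-89.18, 269.18], [5.43, 117.66], [-154.24, 154.24]. Speed limits (degrees/s): [147.25, 147.25, 180, 180, 180, 180, 180].

### API

Orientations are given as [roll, pitch, yaw] about the fixed x, y, z axes, in that order (R = Rz(yaw) Ry(pitch) Rx(roll)).
In Python, from cell import env, read_camera, camera_info, job, models gives the robot as it stands.
- The arm moves only by the tool move_arm, never from a script. Its argument "moves" is a list of rows, each a list of 6 numbers: the shift along the tool's x, y, z in mm, then the turn, a rotation vector about the tool's x, y, z in degrees. In form: [[x, y, z, ax, ay, az], ...]. A call has 1 to 20 rows; each row is the pose to reach, as a shift and turn from the pose commanded when the call began, along the tool's axes at that moment; what a row does not reach only later rows make up. A row lasts 1/12 s, in which the tool goes at most 41.7 mm and 7.16 degrees, less where a joint would pass 70% of its speed; a pose out of reach is approached as far as the arm can. A call with a gripper value outside its range is refused whole. "claw" is the finger opening in mm, from 0 to 87, set as the call begins (left out, the last holds). The fingers move at their own pace and stop on an object; "newtons" is the grip in N (left out, the last holds). Time passes only in rows, so rows that repeat a pose let the fingers close. It gives the time, the measured TCP pose, the force and the opening at its end, in the units of the state.
- env.get_obs(): the state, without advancing time (a new reading comes with each control period).
- read_camera(name): name is "scene" or "side" or "wrist"; returns (picture, depth): 384x512x3 uint8, red, green, blue; 384x512 float32, m along the optical axis (not along the pixel's ray), 0 where there is no reading.
- camera_info(name): a dict with "fx", "fy", "cx", "cy" (pixels), "R" (3x3) and "t" (3): a world point X has camera coordinates R X + t. Camera axes: x right, y down, z forward; pixel columns grow to the right and rows downward; lengths in m; the calibration is good to about 2 mm. A picture is of the moment at which its call begins: read the wrist's pose just before it. camera_info takes no time and is no camera call; for the wrist camera it gives the pose at the moment of the call.
- job.sign_off(): hands the job in, once; it reports no verdict.
Trained networks look in the newest picture that a camera, given by its name, has taken for a name from the list of things; names that differ only in an ending like _2 or _b are one class to them, and where a whole thing is asked for, a point or a joint stands for the part that bears it (a point fixed in the world has none). Each returns a list of dicts, best first, with "score" (0 to 1); they miss things now and then, are a little off and sometimes report something else, mostly with a low value. They report only what shows in the picture. A call takes as long as a camera call.
- models.spot_in(target, camera): "point" ([x, y, z] in m, in world coordinates, good to about 4 mm: the middle of the surface that is visible of it).
- models.cut_out(target, camera): "mask" (384x512 bool, what is visible of it).
The state is a dict: "time_s": time; "qpos": joint angles; "joint_velocities": joint speeds; "effort": joint torques, N m; "tool_pos": TCP position; "tool_rot": TCP orientation; "force": force on the tool from outside, world axes, zero at the start; "wrist_torque": the same for the moment, N m; "grip_width": finger opening in m.
Only numpy, scipy, OpenCV 4.12 (cv2) and the standard library are available. Lean on these libraries where they do the work, as an engineer would, in place of code of your own. Each camera call takes 0.05 s, during which the arm holds its last target.

### The job

Close the knob mould and hold it shut. First turn the lever of the vent cock on the front of the bottom half to half open (45 degrees) so that the trapped air can get out, and then take the long top half by its handle, fit it on the two dowels of the bottom half and press it down against the spring-loaded ejector pins until the two faces meet. Finish while still holding the top half pressed shut (let go and the springs open it again), and leave the shorter half, which belongs to another mould, and the dish, tape and knob beside the work where they are.

Things in the scene. Friction and masses are not known exactly. Their poses are not given: they have to be found in the camera images.
- bottom_half: Bottom half of the mould, fixed to the bench: aluminium block 130 x 64 mm (x, y) on a steel base plate 150 x 90 mm; its flat upper face (the parting face) is 54 mm above the bench. Origin: under its centre, at bench height. x runs along its length, away from the vent cock, which sits on its front (-x) end; y to its left, z up.
- dowel_a (a point): Foot of dowel A, at the level of the parting face, at x -54, y +14 mm from the bottom half's centre. Both dowels are fixed upright steel pins of 8 mm diameter, 13 mm high, with tapered noses (full diameter for the lower 6 mm). They are offset, so that the top half fits one way round only. Axes of the bottom half.
- dowel_b (a point): Foot of dowel B (same size), at the level of the parting face, at x +54, y -8 mm from the bottom half's centre. Same axes.
- ejector (a joint): Spring-loaded ejector plate with four 7 mm return pins at x +-38, y +-24 mm in the bottom half. 0: up, pins stand 4 mm out of the parting face; 0.004 (m): flush, mould shut. The springs push up with 8 N in all at 0 and 14 N at 0.004, so the top half rests about 4 mm open unless pressed down with some 8 to 11 N.
- cock_axis (a point): Point on the upright axis of the brass vent cock's lever, at x -110, y 0 mm from the bottom half's centre and 84 mm above the bench (the height of the lever's grip). Axes of the bottom half.
- vent_lever (a joint): Angle of the vent cock's lever (rad). 0: closed, lever square to the pipe, pointing along +y of the bottom half; pi/2: fully open, lever along the pipe, pointing along -x, away from the mould; 0.785: half open. Grows counter-clockwise seen from above. It starts nearly closed (0 to 0.4) and stays where it is left (drag 0.08 N m).
- lever_grip (a point): Centre of the black grip on the vent lever: 36 mm long, 14 mm wide, 12 mm high, its centre 49 mm from the lever's axis and 84 mm above the bench. The y axis of this point runs along the lever, away from its axis; z up.
- top_half_handle (a point): Centre of the bar handle of the top half (the long one). The bar lies along x of the top half: 90 mm long, 14 mm wide (y), 12 mm high, on two posts at x +-35 mm (57 mm clear between them); its centre is 50 mm above the plate's underside and 28 mm above its upper face, over the plate's centre; 104 mm above the bench when the mould is shut.
- hole_a (a point): Centre of dowel hole A at the underside of the top half, at x -54, y +14 mm from the plate's centre; goes on dowel A. Both dowel holes go right through, 10 mm in diameter. (A third through hole, 9 mm, at x 0, y +21 mm is the pouring hole.) Axes of the top half.
- hole_b (a point): Centre of dowel hole B at the underside of the top half, at x +54, y -8 mm from the plate's centre; goes on dowel B.
- top_half: The top half, aluminium plate 130 x 64 x 22 mm, about 0.45 kg, lying flat on the bench with its handle up. Origin at the centre of its underside; x along the plate, z up. Its axes agree with those of the bottom half when the mould is shut.
- short_half_handle (a point): Centre of the handle of the shorter half (100 x 64 x 22 mm) of another mould, with the same sort of handle, 50 mm above its underside. It lies left or right of the bottom half, the top half on the other side. Leave it alone.
- parts_dish: Metal parts dish, 94 mm across, 24 mm high, behind the mould; origin under its centre. Leave it alone.
- tape_black: Roll of black tape, 62 mm across, 18 mm high; origin under its centre. Leave it alone.
- knob_black: Finished black control knob, 26 mm across, 16 mm high, behind the mould; origin under its centre. Leave it alone.

How it is judged:
By the outcome, as a careful person would: the job done as asked, in the order asked, and still so for the second after the job is handed in, while the arm keeps its last pose, push and grip.
It also fails if it takes over 51 s, if anything falls off the work surface, if the arm or the gripper's body presses on something with over 40 N, if the wrist force passes 120 N, or if a joint passes its speed limit or range.

## Working session

There is one attempt and no reset: what is moved stays moved. The work goes in short steps, Python scripts to look and compute and a tool call to move; the robot and the scene stay as the last step left them, time stands still between calls to the robot, and variables do not carry over. Pictures are saved under pics/ and viewed, and the job is handed in when it is done.

Besides the shell and the picture viewer there is one more tool, called as name(argument=value, ...), one argument or row to a line, values as JSON. move_arm: Moves the arm, as the interface text tells. Its arguments: {"type":"object","properties":{"moves":{"type":"array","items":{"type":"array","items":{"type":"number"}}},"claw":{"type":"number"},"newtons":{"type":"number"}},"required":["moves"]}

```bash
ls; mkdir -p pics; python3 - <<'E'
from cell import env, read_camera, camera_info, job, models
import cv2,numpy as np
o=env.get_obs();print({k:np.round(v,4).tolist() for k,v in o.items()},env.nose_length)
for c in ['scene','side']:
    p,d=read_camera(c);cv2.imwrite(f'pics/{c}0.png',p[:,:,::-1])
    i=camera_info(c);print(c,(-i['R'].T@i['t']).round(3),i['fx'])
    for t in ['bottom_half','lever_grip','top_half_handle','short_half_handle','top_half','parts_dish','tape_black','knob_black','dowel_a','hole_a']:
        try:
            r=models.spot_in(t,c);print(t,[(np.round(q['point'],3).tolist(),round(q['score'],2)) for q in r[:3]])
        except Exception as e: print(t,e)
print(env.get_obs()['time_s'])
E
```

```text
pics
{'time_s': 0.0, 'qpos': [72.7143, 18.4396, -4.0141, 83.1728, 1.295, 78.5404, -3.2602], 'joint_velocities': [-0.0251, -0.0193, 0.0134, -0.0437, -0.0122, 0.145, 0.0014], 'effort': [0.0004, -49.1285, -0.4038, -31.2526, -0.064, 0.0438, 0.0002], 'tool_pos': [0.2016, -0.6173, 0.203], 'tool_rot': [-90.1075, -0.0061, -161.9062], 'force': [-0.8092, -0.1114, 0.02], 'wrist_torque': [-0.0503, 0.0641, -0.003], 'grip_width': 0.0866} 0.011
scene [0.091 0.682 0.953] 465.73102953191
bottom_half [([0.579, 0.18, 0.052], 0.59), ([0.752, 0.27, 0.018], 0.37)]
lever_grip [([0.486, 0.204, 0.084], 0.67), ([0.689, 0.384, 0.016], 0.15)]
top_half_handle [([0.492, 0.398, 0.024], 0.66)]
short_half_handle [([0.585, -0.013, 0.025], 0.57)]
top_half [([0.49, 0.394, 0.025], 0.9), ([0.584, -0.01, 0.022], 0.61)]
parts_dish [([0.768, 0.08, 0.006], 0.98), ([0.577, 0.176, 0.05], 0.36), ([0.692, 0.38, 0.014], 0.2)]
tape_black []
knob_black [([0.755, 0.272, 0.018], 0.38)]
dowel_a [([0.574, 0.174, 0.052], 0.57)]
hole_a [([0.486, 0.392, 0.021], 0.93), ([0.584, -0.01, 0.022], 0.71)]
side [0.623 1.15  0.644] 436.30860790757674
bottom_half [([0.591, 0.192, 0.045], 0.88)]
lever_grip [([0.489, 0.218, 0.085], 0.44)]
top_half_handle [([0.497, 0.4, 0.022], 0.96)]
short_half_handle [([0.593, -0.004, 0.023], 0.85)]
top_half [([0.502, 0.402, 0.018], 0.71), ([0.585, 0.191, 0.038], 0.67)]
parts_dish [([0.762, 0.073, 0.014], 0.62), ([0.587, 0.189, 0.041], 0.17)]
tape_black [([0.694, 0.388, 0.019], 0.61)]
knob_black [([0.594, -0.004, 0.021], 0.55)]
dowel_a [([0.587, 0.194, 0.041], 0.6)]
hole_a [([0.503, 0.403, 0.022], 0.97)]
1.1
```

View pics/scene0.png

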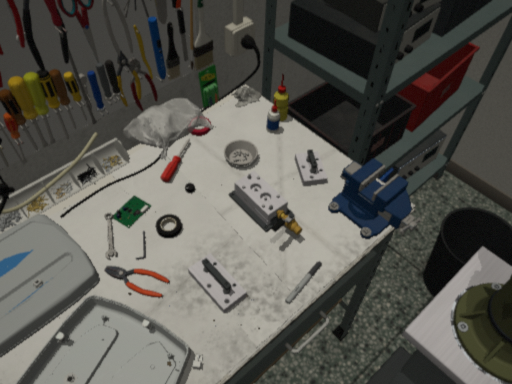

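View pics/side0.png

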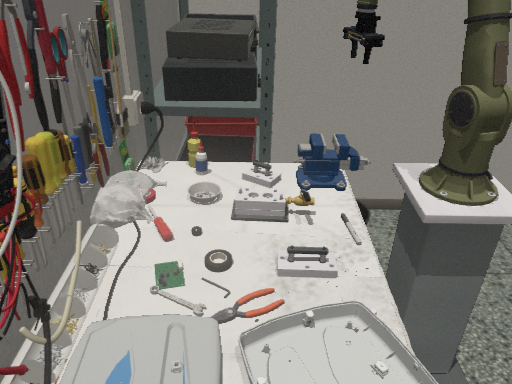

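```bash
cat > h.py <<'E'
from cell import env, read_camera, camera_info, job, models
import cv2,numpy as np
from scipy.spatial.transform import Rotation as Ro
def cloud(d,i):
    v,u=np.mgrid[:384,:512]; c=np.stack([(u-i['cx'])/i['fx']*d,(v-i['cy'])/i['fy']*d,d],-1)
    return (c-i['t'])@i['R']
def toolR(o): return Ro.from_euler('xyz',o['tool_rot'],degrees=True)
E
python3 - <<'E'
from h import *
o=env.get_obs(); i=camera_info('wrist'); R=toolR(o).as_matrix()
print(R.round(3)); print('cam in tool',(R.T@(-i['R'].T@i['t']-o['tool_pos'])).round(4)); print((R.T@i['R'].T).round(3),i['fx'])
for c in ['scene','side']:
    p,d=read_camera(c);i=camera_info(c);P=cloud(d,i)
    for nm,ctr,zr in [('bot',(.585,.185),(.046,.06)),('top',(.495,.40),(.016,.028)),('short',(.585,-.005),(.016,.028)),('handle',(.495,.40),(.045,.065))]:
        m=(np.hypot(P[...,0]-ctr[0],P[...,1]-ctr[1])<.09)&(P[...,2]>zr[0])&(P[...,2]<zr[1])&(d>0)
        q=P[m][:,:2].astype(np.float32)*1000
        if len(q)>10: print(c,nm,len(q),cv2.minAreaRect(q))
    m=(np.hypot(P[...,0]-.48,P[...,1]-.2)<.09)&(P[...,2]>.07)&(d>0)&(P[...,2]<.1)
    print(P[m].round(3)[::4])
    m=(np.hypot(P[...,0]-.45,P[...,1]+.12)<.2)&(P[...,2]>.1)&(d>0)
    print('vise',P[m].min(0),P[m].max(0))
E
```

```text
[[-0.951 -0.     0.311]
 [-0.311 -0.    -0.951]
 [ 0.    -1.     0.   ]]
cam in tool [-0.0749 -0.1812 -0.0019]
[[-0.001  0.961  0.276]
 [ 0.    -0.276  0.961]
 [ 1.     0.001 -0.   ]] 329.3350397923158
scene bot 1078 ((581.4061279296875, 162.7303466796875), (66.71875, 171.6902313232422), 86.66999053955078)
scene top 1271 ((499.1178283691406, 389.12384033203125), (66.13355255126953, 132.26370239257812), 88.4818344116211)
scene short 576 ((595.3174438476562, -20.87616729736328), (65.95671844482422, 107.77655029296875), 57.75025939941406)
scene handle 270 ((497.837158203125, 389.74017333984375), (14.658677101135254, 87.73408508300781), 88.42884063720703)
[[0.543 0.181 0.071]
 [0.496 0.168 0.074]
 [0.489 0.161 0.076]
 [0.49  0.164 0.074]
 [0.49  0.171 0.075]
 [0.495 0.175 0.071]
 [0.488 0.169 0.072]
 [0.494 0.179 0.071]
 [0.493 0.202 0.09 ]
 [0.494 0.183 0.07 ]
 [0.487 0.176 0.071]
 [0.488 0.201 0.089]
 [0.485 0.178 0.072]
 [0.489 0.205 0.088]
 [0.483 0.2   0.09 ]
 [0.491 0.214 0.091]
 [0.485 0.207 0.091]
 [0.483 0.195 0.082]
 [0.491 0.216 0.089]
 [0.484 0.211 0.091]
 [0.481 0.201 0.085]
[... 656 characters left out ...]
0312, -18.92999267578125), (68.5784683227539, 105.67314147949219), 56.80888748168945)
side handle 299 ((497.23577880859375, 390.5171203613281), (16.9046688079834, 89.93215942382812), 88.23882293701172)
[[0.493 0.167 0.078]
 [0.494 0.172 0.079]
 [0.483 0.168 0.076]
 [0.486 0.172 0.075]
 [0.488 0.172 0.072]
 [0.482 0.201 0.09 ]
 [0.492 0.202 0.087]
 [0.483 0.212 0.093]
 [0.492 0.203 0.085]
 [0.483 0.212 0.091]
 [0.491 0.214 0.088]
 [0.481 0.219 0.091]
 [0.487 0.224 0.092]
 [0.489 0.225 0.089]
 [0.48  0.228 0.091]
 [0.485 0.233 0.091]
 [0.489 0.229 0.086]
 [0.48  0.232 0.088]
 [0.482 0.233 0.085]
 [0.484 0.231 0.081]]
vise [ 0.32183244 -0.24612156  0.10003761] [0.62834768 0.02338496 0.48579108]
```

```bash
python3 - <<'E'
from h import *
A=[]
for c in ['scene','side']:
    p,d=read_camera(c);i=camera_info(c);P=cloud(d,i);A.append(P[d>0])
P=np.concatenate(A);r=np.hypot(P[:,0],P[:,1]);az=np.degrees(np.arctan2(P[:,1],P[:,0]))
for a in range(-80,50,8):
    print(a,[(round(rr,1),round(float(np.percentile(s,99)),2) if len(s)>5 else None) for rr in np.arange(.3,1.1,.1) for s in [P[(az>=a)&(az<a+8)&(r>=rr)&(r<rr+.1)][:,2]]])
E
```

```text
-80 [(np.float64(0.3), None), (np.float64(0.4), None), (np.float64(0.5), 0.39), (np.float64(0.6), 0.45), (np.float64(0.7), 0.3), (np.float64(0.8), None), (np.float64(0.9), None), (np.float64(1.0), None)]
-72 [(np.float64(0.3), None), (np.float64(0.4), -0.54), (np.float64(0.5), 0.37), (np.float64(0.6), 0.45), (np.float64(0.7), 0.34), (np.float64(0.8), -0.81), (np.float64(0.9), -0.81), (np.float64(1.0), -0.81)]
-64 [(np.float64(0.3), -0.81), (np.float64(0.4), -0.81), (np.float64(0.5), -0.48), (np.float64(0.6), -0.48), (np.float64(0.7), -0.48), (np.float64(0.8), -0.81), (np.float64(0.9), -0.81), (np.float64(1.0), 0.17)]
-56 [(np.float64(0.3), -0.81), (np.float64(0.4), -0.81), (np.float64(0.5), -0.81), (np.float64(0.6), -0.81), (np.float64(0.7), -0.81), (np.float64(0.8), 0.16), (np.float64(0.9), 0.23), (np.float64(1.0), 0.2)]
-48 [(np.float64(0.3), -0.81), (np.float64(0.4), -0.81), (np.float64(0.5), -0.81), (np.float64(0.6), -0.81), (np.float64(0.7), 0.16), (np.float64(0.8), 0.28), (np.float64(0.9), 0.24), (np.float64(1.0), None)]
-40 [(np.float64(0.3), -0.81), (np.float64(0.4), -0.81), 
[... 1693 characters left out ...]
64(0.7), 0.02), (np.float64(0.8), 0.02), (np.float64(0.9), 0.01), (np.float64(1.0), 0.54)]
32 [(np.float64(0.3), 0.0), (np.float64(0.4), 0.02), (np.float64(0.5), 0.03), (np.float64(0.6), 0.06), (np.float64(0.7), 0.02), (np.float64(0.8), 0.01), (np.float64(0.9), 0.05), (np.float64(1.0), 0.05)]
40 [(np.float64(0.3), -0.11), (np.float64(0.4), 0.01), (np.float64(0.5), 0.03), (np.float64(0.6), 0.06), (np.float64(0.7), 0.04), (np.float64(0.8), 0.04), (np.float64(0.9), 0.05), (np.float64(1.0), 0.05)]
48 [(np.float64(0.3), None), (np.float64(0.4), 0.0), (np.float64(0.5), 0.0), (np.float64(0.6), 0.04), (np.float64(0.7), 0.04), (np.float64(0.8), 0.02), (np.float64(0.9), 0.04), (np.float64(1.0), 0.05)]
```

```bash
python3 - <<'E'
from h import *
A=[]
for c in ['scene','side']:
    p,d=read_camera(c);i=camera_info(c);P=cloud(d,i);A.append(P[d>0])
P=np.concatenate(A);
m=(P[:,2]>.15)&(P[:,0]>.05)&(P[:,1]>-.5)&(P[:,1]<.1)&(P[:,0]<1)
P=P[m]
for y in np.arange(-.5,.1,.04):
    s=P[(P[:,1]>=y)&(P[:,1]<y+.04)]
    if len(s): print(round(y,2),len(s),'x',np.percentile(s[:,0],[0,5,50,95]).round(2),'z',np.percentile(s[:,2],[0,50,100]).round(2))
E
```

```text
-0.5 778 x [0.56 0.57 0.62 1.  ] z [0.15 0.25 0.44]
-0.46 715 x [0.56 0.57 0.62 0.85] z [0.15 0.26 0.38]
-0.42 889 x [0.56 0.57 0.62 0.86] z [0.15 0.27 0.38]
-0.38 680 x [0.56 0.57 0.62 0.93] z [0.15 0.24 0.38]
-0.34 757 x [0.56 0.57 0.73 0.95] z [0.15 0.28 0.38]
-0.3 4674 x [0.56 0.64 0.75 0.91] z [0.15 0.32 0.47]
-0.26 9135 x [0.56 0.56 0.75 0.91] z [0.15 0.23 0.47]
-0.22 6482 x [0.56 0.56 0.6  0.98] z [0.15 0.28 0.49]
-0.18 82 x [0.96 0.96 0.99 1.  ] z [0.18 0.23 0.28]
-0.14 831 x [0.05 0.9  0.97 1.  ] z [0.15 0.23 0.51]
-0.1 2448 x [0.05 0.05 0.98 1.  ] z [0.15 0.24 0.51]
-0.06 559 x [0.05 0.05 0.07 1.  ] z [0.15 0.28 0.51]
-0.02 1153 x [0.05 0.06 0.07 1.  ] z [0.15 0.25 0.5 ]
0.02 1906 x [0.05 0.05 0.97 0.99] z [0.15 0.25 0.51]
0.06 2106 x [0.05 0.96 0.98 0.99] z [0.15 0.31 0.51]
```

```bash
cat >> h.py <<'E'
def rows(wps,o=None):
    """wps: list of (x,y,z,az_of_tool_z deg) tool down -> rows rel. to current pose"""
    o=o or env.get_obs(); R0=toolR(o); p0=np.array(o['tool_pos']); out=[]
    for x,y,z,a in wps:
        a=np.radians(a); zt=np.array([np.cos(a),np.sin(a),0]); yt=np.array([0,0,-1.]); xt=np.cross(yt,zt)
        T=Ro.from_matrix(np.stack([xt,yt,zt],1))
        out.append(np.r_[R0.inv().apply(np.array([x,y,z])-p0)*1000,(R0.inv()*T).as_rotvec(degrees=True)].round(1).tolist())
    return out
E
python3 - <<'E'
from h import *
az=np.linspace(-71.9,19.8,24); w=[]
for k,a in enumerate(az[1:]):
    t=(k+1)/23
    r=np.interp(t,[0,.3,.72,1],[.649,.46,.46,.563]); z=np.interp(t,[0,.3,1],[.203,.30,.30]); 
    w.append((r*np.cos(np.radians(a)),r*np.sin(np.radians(a)),z,np.interp(t,[0,1],[-71.9,5])))
for q in (w[:12],): print([[round(v) for v in r] for r in rows(q)])
# second call relative to w[11]
x,y,z,a=w[11];a_=np.radians(a)
o={'tool_pos':[x,y,z],'tool_rot':[-90,0,a-90]}
print([[round(v) for v in r] for r in rows(w[12:],o)])
E
```

```text
[[-43, -13, -30, 0, -3, 0], [-82, -27, -62, 0, -7, 0], [-118, -41, -96, 0, -10, 0], [-148, -55, -131, 0, -13, 0], [-175, -69, -169, 0, -17, 0], [-197, -83, -207, 0, -20, 0], [-215, -96, -244, 0, -23, 0], [-243, -96, -260, 0, -27, 0], [-270, -96, -277, 0, -30, 0], [-295, -96, -297, 0, -33, 0], [-319, -96, -318, 0, -37, 0], [-341, -96, -341, 0, -40, 0]]
[[-32, 0, -5, 0, -3, 0], [-63, 0, -13, 0, -7, 0], [-93, 0, -23, 0, -10, 0], [-123, 0, -34, 0, -13, 0], [-155, 0, -42, 0, -17, 0], [-192, 0, -45, 0, -20, 0], [-229, 0, -50, 0, -23, 0], [-267, 0, -59, 0, -27, 0], [-304, 0, -71, 0, -30, 0], [-342, 0, -87, 0, -33, 0], [-379, 0, -106, 0, -37, 0]]
```

move_arm(
  moves=[
    [-43,-13,-30,0,-3,0],
    [-82,-27,-62,0,-7,0],
    [-118,-41,-96,0,-10,0],
    [-148,-55,-131,0,-13,0],
    [-175,-69,-169,0,-17,0],
    [-197,-83,-207,0,-20,0],
    [-215,-96,-244,0,-23,0],
    [-243,-96,-260,0,-27,0],
    [-270,-96,-277,0,-30,0],
    [-295,-96,-297,0,-33,0],
    [-319,-96,-318,0,-37,0],
    [-341,-96,-341,0,-40,0],
  ],
)

```text
time_s: 2.4
tool_pos: [0.4212, -0.1858, 0.3007]
tool_rot: [-89.9, -0.0, -121.7]
force: [0.4, -1.5, -0.0]
grip_width: 0.0871
```

move_arm(
  moves=[
    [-32,0,-5,0,-3,0],
    [-63,0,-13,0,-7,0],
    [-93,0,-23,0,-10,0],
    [-123,0,-34,0,-13,0],
    [-155,0,-42,0,-17,0],
    [-192,0,-45,0,-20,0],
    [-229,0,-50,0,-23,0],
    [-267,0,-59,0,-27,0],
    [-304,0,-71,0,-30,0],
    [-342,0,-87,0,-33,0],
    [-379,0,-106,0,-37,0],
    [-379,0,-106,0,-37,0],
    [-379,0,-106,0,-37,0],
  ],
)

```text
time_s: 3.48
tool_pos: [0.5293, 0.1936, 0.2999]
tool_rot: [-90.0, 0.1, -84.5]
force: [0.1, -0.8, -1.1]
grip_width: 0.0871
```

```bash
python3 - <<'E'
from h import *
o=env.get_obs();print(o['time_s'],o['tool_pos'],o['tool_rot'],o['qpos'],o['force'])
i=camera_info('wrist');p,d=read_camera('wrist');cv2.imwrite('pics/w1.png',p[:,:,::-1]);np.savez('w1.npz',p=p,d=d,**{k:np.array(v) for k,v in i.items()})
E
```

```text
3.4833 [0.52932609 0.19359385 0.29993943] [-90.03853929   0.10046497 -84.52540843] [ 23.16585881  11.3277729  -52.91591626  85.30608895   8.91412131
  87.82769363 -24.07162944] [ 0.05389508 -0.81823415 -1.14527319]
```

View pics/w1.png

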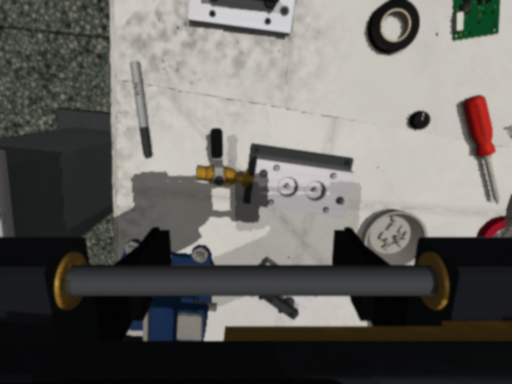

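```bash
cat >> h.py <<'E'
def ortho(p,i,z,xr,yr,s):
    """s px per mm; image: columns +x, rows -y"""
    X=np.arange(xr[0],xr[1],1/s/1000); Y=np.arange(yr[1],yr[0],-1/s/1000)
    gx,gy=np.meshgrid(X,Y); W=np.stack([gx,gy,np.full_like(gx,z)],-1)@np.array(i['R']).T+np.array(i['t'])
    u=(W[...,0]/W[...,2]*i['fx']+i['cx']).astype(np.float32); v=(W[...,1]/W[...,2]*i['fy']+i['cy']).astype(np.float32)
    return cv2.remap(p,u,v,cv2.INTER_CUBIC)
E
python3 - <<'E'
from h import *
f=np.load('w1.npz'); p,d=f['p'],f['d']; i={k:f[k] for k in ['fx','fy','cx','cy','R','t']}
im=ortho(p,i,.054,(.46,.70),(.10,.27),3)
cv2.imwrite('pics/o1.png',im[:,:,::-1])
P=cloud(d,i)
m=(abs(P[...,2]-.054)<.008)&(abs(P[...,0]-.6)<.1)&(abs(P[...,1]-.165)<.05)&(d>0)
q=P[m];print(len(q),np.median(q[:,2]),cv2.minAreaRect((q[q[:,0]>.52][:,:2]*1000).astype(np.float32)))
m=(abs(P[...,2]-.087)<.012)&(abs(P[...,0]-.48)<.08)&(abs(P[...,1]-.2)<.07)&(d>0);q=P[m]
print(cv2.minAreaRect((q[:,:2]*1000).astype(np.float32)),np.percentile(q[:,2],[5,50,95]))
E
```

```text
4287 0.05440092962148374 ((591.6567993164062, 163.93125915527344), (64.63267517089844, 143.59803771972656), 87.21866607666016)
((485.2762451171875, 199.32684326171875), (14.217025756835938, 72.33458709716797), 5.838797092437744) [0.07550191 0.08951611 0.09142821]
```

View pics/o1.png

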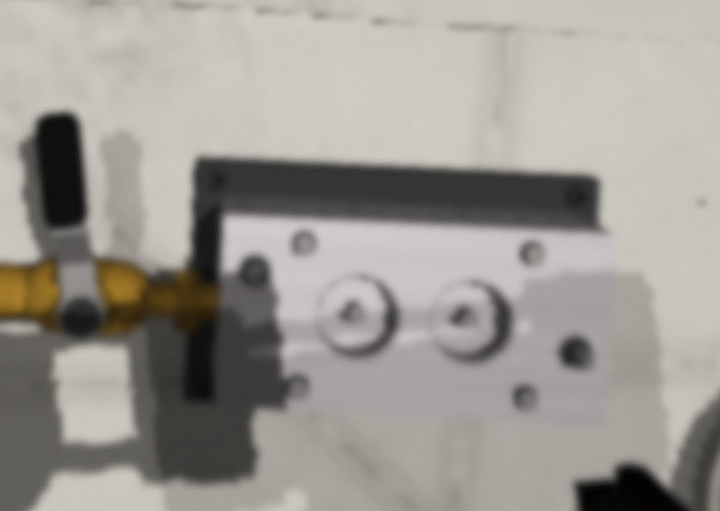

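```bash
python3 - <<'E'
from h import *
for r in rows([(.484,.2184,.12,4.8),(.484,.2184,.076,4.8)]):print(r)
E
```

```text
[-31.8, 179.9, -43.3, 0.0, 0.4, 0.0]
[-31.8, 223.9, -43.3, 0.0, 0.4, 0.0]
```

```bash
python3 - <<'E'
from h import *
o=env.get_obs();print(o['time_s'],o['tool_pos'],o['tool_rot'])
for r in rows([(.484,.2184,.12,4.8),(.484,.2184,.076,4.8)]):print(r)
E
```

```text
3.5333 [0.53011681 0.19068179 0.29983874] [-9.00272420e+01 -8.84584208e-03 -8.47910261e+01]
[-31.8, 179.9, -43.3, 0.0, 0.4, 0.0]
[-31.8, 223.9, -43.3, 0.0, 0.4, 0.0]
```

move_arm(
  moves=[
    [-6,36,-9,0,0,0],
    [-13,72,-17,0,0,0],
    [-19,108,-26,0,0,0],
    [-25,144,-35,0,0,0],
    [-32,180,-43,0,0.4,0],
    [-32,180,-43,0,0.4,0],
    [-32,180,-43,0,0.4,0],
  ],
  claw=36,
  newtons=12,
)

```text
time_s: 4.12
tool_pos: [0.4843, 0.2157, 0.1194]
tool_rot: [-90.1, -0.1, -85.4]
force: [0.8, -0.2, 0.2]
grip_width: 0.0486
```

```bash
python3 - <<'E'
from h import *
o=env.get_obs();print(o['time_s'],o['tool_pos'],o['tool_rot'],o['force'])
p,d=read_camera('wrist');cv2.imwrite('pics/w2.png',p[:,:,::-1])
i=camera_info('wrist');P=cloud(d,i)
m=(abs(P[...,2]-.087)<.012)&(abs(P[...,0]-.48)<.08)&(abs(P[...,1]-.225)<.07)&(d>0)&(p.max(-1)<60);q=P[m]
print(len(q));print(cv2.minAreaRect((q[:,:2]*1000).astype(np.float32)),np.percentile(q[:,2],[5,50,95]))
W=i['R']@np.array([.484,.2184,.09])+i['t'];print(W[:2]/W[2]*i['fx']+[i['cx'],i['cy']])
E
```

```text
4.1167 [0.48425252 0.215676   0.11938968] [-90.14315588  -0.11078412 -85.40589   ] [ 0.81821745 -0.20781478  0.19942533]
1099
((486.83502197265625, 205.26107788085938), (13.760679244995117, 63.36252975463867), 5.000315189361572) [0.07887755 0.0918412  0.09323706]
[249.57334185 214.34959323]
```

View pics/w2.png

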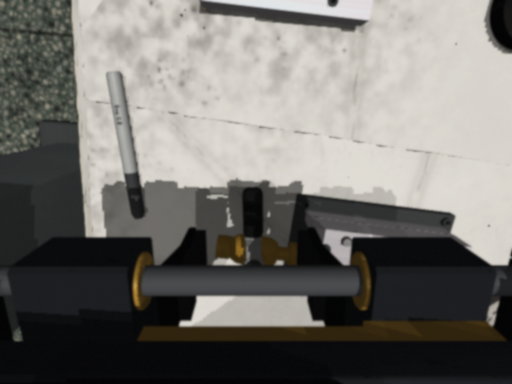

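move_arm(
  moves=[
    [0,22,1,0,0,0],
    [-1,44,1,0,0,0],
    [-1,44,1,0,0,0],
  ],
)

```text
time_s: 4.42
tool_pos: [0.4865, 0.2173, 0.0756]
tool_rot: [-90.1, -0.0, -85.5]
force: [-0.7, -0.8, -0.2]
grip_width: 0.0367
```

move_arm(
  moves=[
    [0,0,0,0,0,0],
    [0,0,0,0,0,0],
    [0,0,0,0,0,0],
    [0,0,0,0,0,0],
    [0,0,0,0,0,0],
    [0,0,0,0,0,0],
  ],
  claw=5,
  newtons=12,
)

```text
time_s: 4.92
tool_pos: [0.486, 0.2191, 0.0766]
tool_rot: [-89.9, -0.0, -85.3]
force: [0.9, 0.7, 0.6]
grip_width: 0.0078
```

```bash
python3 - <<'E'
from h import *
o=env.get_obs();print(o['time_s'],o['tool_pos'],o['tool_rot'],o['force'],o['grip_width'],o['qpos'])
ax=np.array([.4881,.1696]);w=[]
for a in np.linspace(4.8,42.35,9)[1:]:
    d=np.radians(a+90);w.append((*(ax+.049*np.array([np.cos(d),np.sin(d)])),.076,a))
for r in rows(w):print(r)
E
```

```text
4.9167 [0.48602123 0.21913004 0.07662291] [-8.99441118e+01 -8.84064170e-03 -8.53044419e+01] [0.89256956 0.70091964 0.56120543] 0.007758817509299129 [ 18.85478166  16.75912963 -52.02470429 107.06557048  14.793975
  63.17541219 -34.04777596]
[0.7, 0.6, -6.1, -0.1, -4.8, 0.0]
[1.2, 0.6, -10.1, -0.1, -9.5, 0.0]
[2.0, 0.6, -14.0, -0.1, -14.2, 0.0]
[3.2, 0.6, -17.8, -0.1, -18.9, 0.0]
[4.6, 0.6, -21.6, -0.1, -23.6, 0.0]
[6.4, 0.6, -25.2, -0.1, -28.3, 0.0]
[8.4, 0.6, -28.6, -0.1, -33.0, 0.0]
[10.7, 0.6, -31.9, -0.1, -37.7, 0.0]
```

```bash
python3 - <<'E'
from h import *
p,d=read_camera('wrist');cv2.imwrite('pics/w3.png',p[:,:,::-1])
o=env.get_obs();print(o['grip_width'],o['force'])
p,d=read_camera('side');cv2.imwrite('pics/s3.png',cv2.resize(p[120:280,180:400,::-1],None,fx=3,fy=3,interpolation=2))
print(o['time_s'])
E
```

```text
0.00664909412707444 [ 0.4736918   0.04995778 -0.21994238]
4.9667
```

View pics/w3.png

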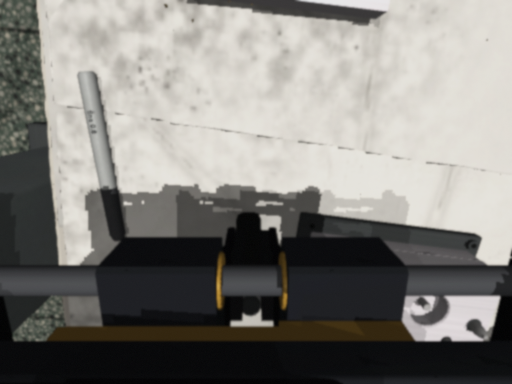

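View pics/s3.png

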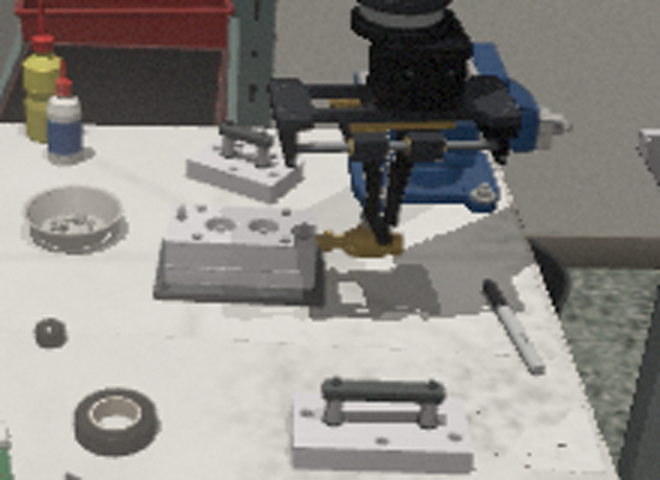

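move_arm(
  moves=[
    [0,0,0,0,0,0],
    [0,0,0,0,0,0],
  ],
  claw=0,
)

```text
time_s: 5.18
tool_pos: [0.4856, 0.219, 0.076]
tool_rot: [-90.0, -0.0, -85.3]
force: [-0.0, -0.1, 1.0]
grip_width: 0.0017
```

```bash
python3 - <<'E'
from h import *
i=camera_info('wrist');o=env.get_obs();print(o['tool_pos'],o['grip_width'])
p,d=read_camera('wrist')
pr=lambda X:(lambda W:(W[:2]/W[2]*i['fx']+[i['cx'],i['cy']]).round(1))(i['R']@np.array(X)+i['t'])
t=np.array(o['tool_pos']);print('tcp',pr(t),'tip',pr(t-[0,0,.011]),'base',pr(t+[0,0,.05]))
P=cloud(d,i)
for r in range(200,300,6): print(r,P[r,248].round(3),p[r,248])
E
```

```text
[0.48556382 0.21902889 0.07598509] 0.001727387892481646
tcp [252.9 235.3] tip [252.8 228.4] base [253.2 279.4]
200 [0.482 0.218 0.002] [72 71 68]
206 [0.482 0.213 0.001] [71 69 66]
212 [0.483 0.208 0.002] [36 36 35]
218 [0.482 0.235 0.09 ] [7 7 7]
224 [0.482 0.231 0.09 ] [6 6 5]
230 [0.482 0.23  0.095] [6 6 7]
236 [0.482 0.23  0.104] [5 5 5]
242 [0.482 0.23  0.11 ] [8 8 8]
248 [0.482 0.23  0.117] [8 9 8]
254 [0.482 0.23  0.124] [7 7 8]
260 [0.482 0.231 0.13 ] [7 7 7]
266 [0.481 0.253 0.177] [25 26 27]
272 [0.481 0.253 0.181] [55 55 58]
278 [0.481 0.252 0.182] [70 72 74]
284 [0.481 0.251 0.183] [78 79 81]
290 [0.481 0.25  0.184] [72 74 77]
296 [0.483 0.222 0.144] [28 28 29]
```

```bash
python3 - <<'E'
from h import *
p,d=read_camera('wrist');cv2.imwrite('pics/w4.png',cv2.resize(np.clip(p[190:330,180:330,::-1].astype(int)*3,0,255).astype(np.uint8),None,fx=4,fy=4,interpolation=2))
print(env.get_obs()['grip_width'])
p,d=read_camera('side');cv2.imwrite('pics/s4.png',cv2.resize(np.clip(p[150:220,270:360,::-1].astype(int)*2,0,255).astype(np.uint8),None,fx=8,fy=8,interpolation=2))
E
```

```text
0.0005576319449287601
```

View pics/w4.png

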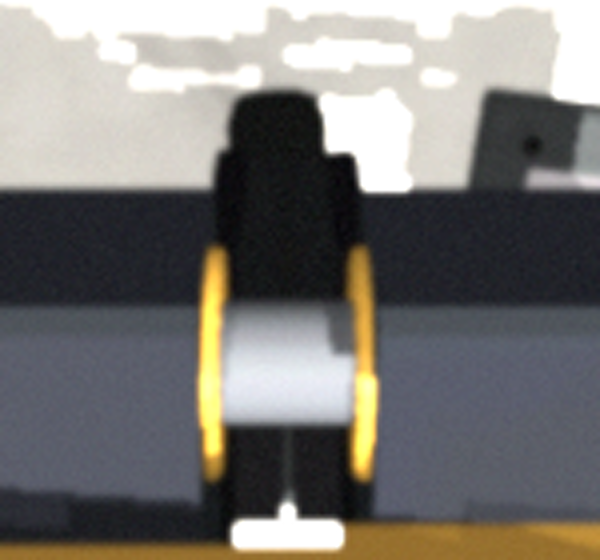

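View pics/s4.png

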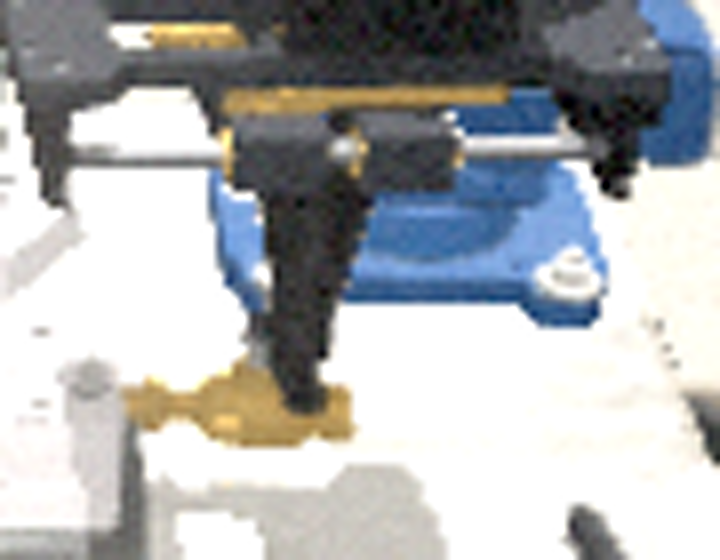

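```bash
python3 - <<'E'
from h import *
p,d=read_camera('side');i=camera_info('side');P=cloud(d,i)
for r in range(170,206,2):
    print(r,[(c,P[r,c].round(3).tolist(),int(p[r,c].max())) for c in range(300,314,3)])
pr=lambda X:(lambda W:(W[:2]/W[2]*i['fx']+[i['cx'],i['cy']]).round(1))(i['R']@np.array(X)+i['t'])
o=env.get_obs();t=np.array(o['tool_pos']);print(pr(t),pr(t-[0,0,.011]),pr([.484,.2355,.084]))
E
```

```text
170 [(300, [0.511, 0.256, 0.18], 40), (303, [0.505, 0.259, 0.182], 34), (306, [0.498, 0.26, 0.182], 31), (309, [0.491, 0.258, 0.182], 37), (312, [0.483, 0.25, 0.178], 41)]
172 [(300, [0.511, 0.258, 0.176], 39), (303, [0.504, 0.258, 0.176], 37), (306, [0.497, 0.258, 0.176], 37), (309, [0.49, 0.256, 0.176], 32), (312, [0.479, 0.232, 0.163], 21)]
174 [(300, [0.51, 0.254, 0.168], 137), (303, [0.5, 0.231, 0.157], 28), (306, [0.493, 0.231, 0.157], 24), (309, [0.482, 0.209, 0.145], 25), (312, [0.478, 0.225, 0.154], 26)]
176 [(300, [0.474, -0.024, 0.014], 112), (303, [0.5, 0.23, 0.151], 24), (306, [0.492, 0.23, 0.151], 27), (309, [0.484, 0.222, 0.147], 29), (312, [0.478, 0.227, 0.15], 23)]
178 [(300, [0.475, -0.013, 0.013], 114), (303, [0.499, 0.23, 0.145], 23), (306, [0.492, 0.227, 0.144], 22), (309, [0.484, 0.228, 0.145], 21), (312, [0.477, 0.23, 0.146], 19)]
180 [(300, [0.477, 0.002, 0.014], 115), (303, [0.498, 0.224, 0.137], 22), (306, [0.491, 0.228, 0.139], 24), (309, [0.484, 0.229, 0.139], 32), (312, [0.477, 0.227, 0.139], 11)]
182 [(300, [0.478, 0.013, 0.014], 111), (303, [0.496, 0.21
[... 1377 characters left out ...]
, (303, [0.487, 0.173, 0.055], 84), (306, [0.488, 0.234, 0.091], 30), (309, [0.481, 0.235, 0.093], 32), (312, [0.463, 0.169, 0.053], 96)]
200 [(300, [0.495, 0.177, 0.051], 101), (303, [0.487, 0.178, 0.052], 99), (306, [0.487, 0.233, 0.085], 29), (309, [0.48, 0.235, 0.087], 17), (312, [0.463, 0.174, 0.05], 93)]
202 [(300, [0.495, 0.181, 0.047], 89), (303, [0.487, 0.179, 0.046], 93), (306, [0.479, 0.18, 0.047], 90), (309, [0.471, 0.179, 0.046], 85), (312, [0.463, 0.178, 0.046], 92)]
204 [(300, [0.494, 0.179, 0.04], 88), (303, [0.486, 0.178, 0.039], 86), (306, [0.478, 0.179, 0.04], 85), (309, [0.47, 0.173, 0.037], 114), (312, [0.462, 0.176, 0.039], 85)]
[305.9 200.3] [305.5 204.1] [307.4 201. ]
```

```bash
python3 - <<'E'
from h import *
f=np.load('w1.npz'); p,d=f['p'],f['d']; i={k:f[k] for k in ['fx','fy','cx','cy','R','t']}
Rt=np.array([[-.001,.961,.276],[0,-.276,.961],[1,.001,0]]);tc=np.array([-.0749,-.1812,-.0019])
v,u=np.mgrid[:384,:512]; c=np.stack([(u-i['cx'])/i['fx']*d,(v-i['cy'])/i['fy']*d,d],-1)@Rt.T+tc
m=(d>0)&(d<.25)
for r in range(226,300,4):
    s=np.where(m[r])[0]
    print(r,[(int(k),(c[r,k]*1000).round().tolist()) for k in s[::max(1,len(s)//8)] ] if len(s) else '')
E
```

```text
226 
230 [(150, [-10.0, -24.0, -54.0]), (154, [-10.0, -24.0, -52.0]), (159, [-10.0, -22.0, -50.0]), (163, [-9.0, -20.0, -48.0]), (167, [-9.0, -20.0, -46.0]), (335, [-9.0, -19.0, 42.0]), (339, [-9.0, -20.0, 44.0]), (343, [-9.0, -20.0, 46.0]), (347, [-10.0, -22.0, 48.0]), (351, [-11.0, -24.0, 49.0])]
234 [(147, [-10.0, -29.0, -54.0]), (152, [-10.0, -28.0, -52.0]), (157, [-9.0, -25.0, -50.0]), (162, [-8.0, -24.0, -48.0]), (167, [-9.0, -24.0, -45.0]), (336, [-8.0, -23.0, 42.0]), (341, [-9.0, -26.0, 44.0]), (346, [-9.0, -25.0, 46.0]), (351, [-11.0, -29.0, 48.0]), (356, [-10.0, -29.0, 50.0])]
238 [(0, [-37.0, -95.0, -73.0]), (29, [-37.0, -95.0, -65.0]), (57, [-37.0, -95.0, -57.0]), (144, [-10.0, -34.0, -54.0]), (336, [-7.0, -25.0, 42.0]), (423, [-37.0, -95.0, 47.0]), (451, [-37.0, -94.0, 55.0]), (479, [-37.0, -95.0, 63.0]), (507, [-37.0, -95.0, 70.0])]
242 [(0, [-37.0, -98.0, -71.0]), (30, [-37.0, -97.0, -63.0]), (59, [-37.0, -97.0, -55.0]), (143, [-10.0, -38.0, -53.0]), (334, [-3.0, -22.0, 42.0]), (418, [-35.0, -93.0, 47.0]), (447, [-37.0, -97.0, 52.0]), (476, [-37.0, -96.0, 61.0]), (505,
[... 3116 characters left out ...]
0]), (190, [-28.0, -107.0, -18.0]), (254, [-28.0, -106.0, -1.0]), (317, [-28.0, -107.0, 15.0]), (380, [-28.0, -107.0, 31.0]), (443, [-31.0, -111.0, 45.0]), (506, [-32.0, -113.0, 58.0])]
294 [(0, [-30.0, -112.0, -62.0]), (63, [-28.0, -108.0, -49.0]), (126, [-27.0, -107.0, -34.0]), (189, [-27.0, -107.0, -18.0]), (252, [-26.0, -106.0, -2.0]), (316, [-26.0, -106.0, 15.0]), (379, [-27.0, -106.0, 31.0]), (442, [-28.0, -109.0, 46.0]), (505, [-31.0, -112.0, 58.0])]
298 [(0, [-30.0, -113.0, -61.0]), (39, [-29.0, -113.0, -53.0]), (79, [-22.0, -102.0, -49.0]), (119, [-5.0, -76.0, -50.0]), (356, [4.0, -61.0, 42.0]), (395, [-11.0, -85.0, 46.0]), (434, [-26.0, -107.0, 45.0]), (473, [-29.0, -112.0, 51.0])]
```

move_arm(
  moves=[
    [0,0,0,0,0,0],
    [0,0,0,0,0,0],
    [0,0,0,0,0,0],
    [0,0,0,0,0,0],
    [0,0,0,0,0,0],
    [0,0,0,0,0,0],
    [0,8,-1,0,0,0],
    [0,19,-2,0,0,0],
    [0,30,-2,0,0,0],
    [0,30,-2,0,0,0],
  ],
  claw=36,
)

```text
time_s: 6.22
tool_pos: [0.4815, 0.2177, 0.0429]
tool_rot: [-90.3, -0.1, -85.3]
force: [-0.4, -0.5, -0.2]
grip_width: 0.036
```

move_arm(
  moves=[
    [0,0,0,0,0,0],
    [0,0,0,0,0,0],
    [0,0,0,0,0,0],
    [0,0,0,0,0,0],
    [0,0,0,0,0,0],
    [0,0,0,0,0,0],
  ],
  claw=5,
  newtons=12,
)

```text
time_s: 6.72
tool_pos: [0.4843, 0.2191, 0.0464]
tool_rot: [-89.9, 0.0, -85.3]
force: [0.8, -0.0, -0.2]
grip_width: 0.0141
```

```bash
python3 - <<'E'
from h import *
o=env.get_obs();print(o['time_s'],o['tool_pos'],o['tool_rot'],o['force'],o['grip_width'],o['qpos'])
ax=np.array([.4881,.1696]);w=[]
for a in np.linspace(4.8,42.35,9)[1:]:
    d=np.radians(a+90);w.append((*(ax+.049*np.array([np.cos(d),np.sin(d)])),.046,a))
for r in rows(w):print(r)
E
```

```text
6.7167 [0.4842948  0.21912628 0.0464269 ] [-8.99172034e+01  1.37526029e-02 -8.52908549e+01] [ 0.80989243 -0.04357023 -0.16893397] 0.014061296057742189 [ 17.62224005  18.90788305 -51.04666652 108.85211825  16.94224629
  60.0248404  -35.78634332]
[0.8, 0.4, -4.4, -0.1, -4.8, -0.0]
[1.3, 0.4, -8.3, -0.1, -9.5, -0.0]
[2.2, 0.4, -12.3, -0.1, -14.2, -0.0]
[3.3, 0.4, -16.1, -0.1, -18.9, 0.0]
[4.8, 0.4, -19.9, -0.1, -23.6, 0.0]
[6.5, 0.4, -23.5, -0.1, -28.3, 0.0]
[8.6, 0.4, -26.9, -0.1, -32.9, 0.0]
[10.9, 0.4, -30.2, -0.1, -37.6, 0.0]
```

move_arm(
  moves=[
    [0.8,0,-4.4,0,-4.8,0],
    [1.3,0,-8.3,0,-9.5,0],
    [2.2,0,-12.3,0,-14.2,0],
    [3.3,0,-16.1,0,-18.9,0],
    [4.8,0,-19.9,0,-23.6,0],
    [6.5,0,-23.5,0,-28.3,0],
    [8.6,0,-26.9,0,-33,0],
    [10.9,0,-30.2,0,-37.6,0],
    [10.9,0,-30.2,0,-37.6,0],
    [10.9,0,-30.2,0,-37.6,0],
    [10.9,0,-30.2,0,-37.6,0],
  ],
)

```text
time_s: 7.63
tool_pos: [0.4544, 0.2057, 0.0464]
tool_rot: [-90.0, 0.0, -47.8]
force: [-2.4, -0.2, 6.0]
grip_width: 0.0135
```

```bash
python3 - <<'E'
from h import *
o=env.get_obs();print(o['time_s'],o['tool_pos'],o['tool_rot'],o['force'],o['wrist_torque'],o['grip_width'])
E
```

```text
7.6333 [0.45435934 0.20572802 0.04635047] [-9.00214816e+01  5.71547082e-04 -4.78231217e+01] [-2.38568987 -0.16829219  5.98242298] [-0.0729334   0.37718397 -0.05429554] 0.013515467317687617
```

move_arm(
  moves=[
    [0,0,0,0,0,0],
    [0,0,0,0,0,0],
    [0,0,0,0,0,0],
    [0,0,0,0,0,0],
    [0,-30,0,0,0,0],
    [0,-70,0,0,0,0],
    [0,-110,0,0,0,0],
    [0,-150,0,0,0,0],
    [0,-190,0,0,0,0],
    [0,-190,0,0,0,0],
  ],
  claw=32,
)

```text
time_s: 8.47
tool_pos: [0.4583, 0.2078, 0.2434]
tool_rot: [-89.4, -0.4, -47.7]
force: [1.4, 1.4, 0.7]
grip_width: 0.0321
```

```bash
python3 - <<'E'
from h import *
o=env.get_obs();print(o['time_s'],o['tool_pos'],o['tool_rot'],o['force'])
i=camera_info('wrist');p,d=read_camera('wrist');cv2.imwrite('pics/w5.png',p[:,:,::-1]);np.savez('w5.npz',p=p,d=d,**{k:np.array(v) for k,v in i.items()})
im=ortho(p,i,.084,(.40,.66),(.12,.30),3);cv2.imwrite('pics/o5.png',im[:,:,::-1])
P=cloud(d,i)
m=(abs(P[...,2]-.090)<.004)&(abs(P[...,0]-.47)<.08)&(abs(P[...,1]-.2)<.07)&(d>0);q=P[m]
r=cv2.minAreaRect((q[:,:2]*1000).astype(np.float32));print(len(q),r)
E
```

```text
8.4667 [0.45829809 0.20777537 0.24338969] [-89.42182326  -0.38009188 -47.7195047 ] [1.426229   1.40996584 0.70192643]
430 ((455.7517395019531, 204.20655822753906), (13.49307632446289, 37.9189567565918), 42.381771087646484)
```

View pics/o5.png

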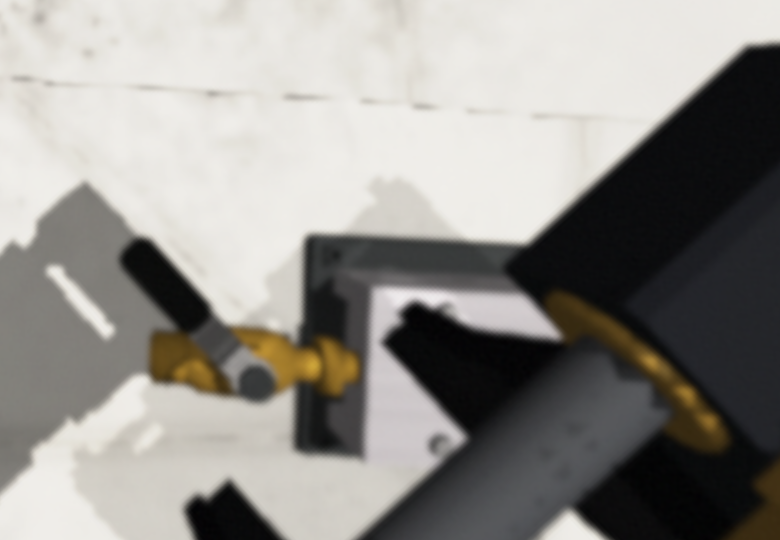

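```bash
python3 - <<'E'
from h import *
o=env.get_obs();print(o['qpos'],o['tool_pos'])
s=np.array([*o['tool_pos'],42.3]);e=np.array([.56,.39,.25,88.5])
for k in range(1,8): print(rows([s+(e-s)*k/7])[0])
E
```

```text
[ 36.93429603   1.91868713 -64.74415297  99.23403087   1.9495189
  79.52835356  14.11136239] [0.45701353 0.2066957  0.2400162 ]
[-9.5, -1.3, 28.5, -0.3, -6.7, 0.3]
[-19.0, -2.6, 57.0, -0.3, -13.3, 0.3]
[-28.5, -3.9, 85.5, -0.3, -19.9, 0.3]
[-37.9, -5.2, 114.0, -0.3, -26.5, 0.4]
[-47.4, -6.5, 142.5, -0.3, -33.1, 0.4]
[-56.9, -7.7, 171.0, -0.3, -39.7, 0.4]
[-66.4, -9.0, 199.5, -0.2, -46.3, 0.4]
```

move_arm(
  moves=[
    [-10,-1,28,0,-6.7,0],
    [-19,-3,57,0,-13.3,0],
    [-28,-4,86,0,-20,0],
    [-38,-5,114,0,-26.5,0],
    [-47,-6,142,0,-33,0],
    [-57,-8,171,0,-40,0],
    [-66,-9,200,0,-46.3,0],
    [-66,-9,200,0,-46.3,0],
    [-66,-9,200,0,-46.3,0],
    [-66,-9,200,0,-46.3,0],
  ],
  claw=45,
)

```text
time_s: 9.35
tool_pos: [0.5572, 0.3887, 0.2436]
tool_rot: [-90.1, 0.1, -1.4]
force: [0.4, -1.1, 0.2]
grip_width: 0.045
```

```bash
python3 - <<'E'
from h import *
o=env.get_obs();print(o['time_s'],o['tool_pos'],o['tool_rot'],o['qpos'])
i=camera_info('wrist');p,d=read_camera('wrist');cv2.imwrite('pics/w6.png',p[:,:,::-1]);np.savez('w6.npz',p=p,d=d,**{k:np.array(v) for k,v in i.items()})
im=ortho(p,i,.022,(.40,.60),(.33,.46),4);cv2.imwrite('pics/o6.png',im[:,:,::-1])
P=cloud(d,i)
for zr in ((.018,.026),(.05,.062)):
    m=(P[...,2]>zr[0])&(P[...,2]<zr[1])&(abs(P[...,0]-.5)<.09)&(abs(P[...,1]-.39)<.06)&(d>0);q=P[m]
    print(len(q),cv2.minAreaRect((q[:,:2]*1000).astype(np.float32)),np.median(q[:,2]))
E
```

```text
9.35 [0.5572193  0.3886652  0.24357624] [-90.08595609   0.11217257  -1.42257113] [  4.01187615  35.27494065 -65.69020305  73.11651729  31.70727803
  90.68278316  31.88615732]
4828 ((497.00531005859375, 391.70269775390625), (64.06720733642578, 128.93338012695312), 88.42069244384766) 0.022630664310537993
1026 ((496.64752197265625, 392.1584167480469), (13.052467346191406, 88.42730712890625), 88.37096405029297) 0.05640417004887856
```

View pics/o6.png

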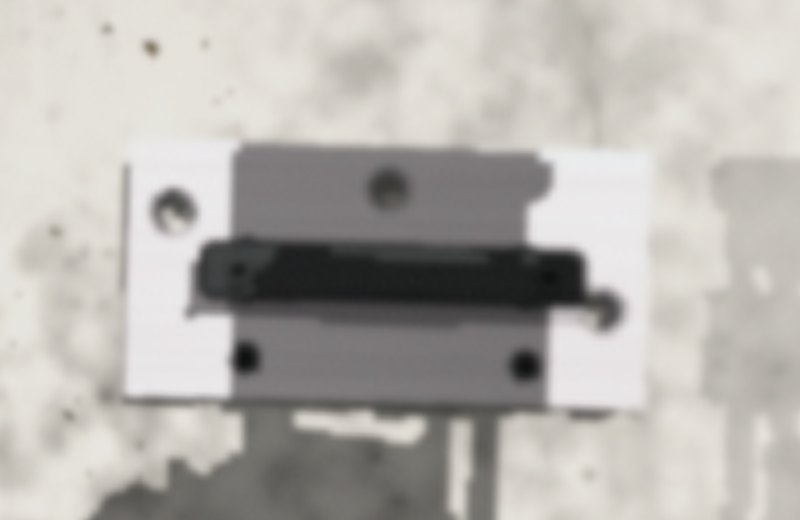

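View pics/w6.png

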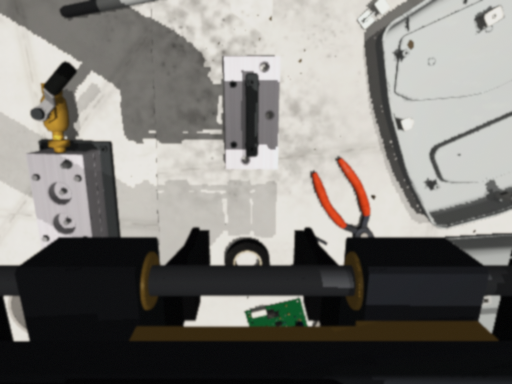

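```bash
python3 - <<'E'
from h import *
o=env.get_obs();print(o['tool_pos'],o['tool_rot'])
for r in rows([(.4968,.3918,.08,88.4),(.4968,.3918,.0115,88.4)]):print(r)
E
```

```text
[0.55764869 0.38797695 0.24430141] [-9.00942697e+01  3.04699415e-02 -1.47537414e+00]
[-60.8, 164.3, 2.5, 0.1, 0.1, -0.0]
[-60.8, 232.8, 2.6, 0.1, 0.1, -0.0]
```

move_arm(
  moves=[
    [-14,36,0.6,0,0,0],
    [-28,72,1.2,0,0,0],
    [-42,108,1.8,0,0,0],
    [-52,140,2.2,0,0,0],
    [-61,165,2.5,0,0,0],
    [-61,190,2.5,0,0,0],
    [-61,215,2.5,0,0,0],
    [-61,228,2.5,0,0,0],
    [-61,233,2.5,0,0,0],
    [-61,233,2.5,0,0,0],
    [-61,233,2.5,0,0,0],
  ],
)

```text
time_s: 10.32
tool_pos: [0.4979, 0.3931, 0.0133]
tool_rot: [-90.0, -0.1, -1.5]
force: [-0.2, -0.0, 0.6]
grip_width: 0.0449
```

```bash
python3 - <<'E'
from h import *
o=env.get_obs();print(o['time_s'],o['tool_pos'],o['tool_rot'],o['force'],o['qpos'],o['grip_width'])
p,d=read_camera('wrist');cv2.imwrite('pics/w7.png',p[:,:,::-1])
o=env.get_obs();print(o['tool_pos'])
E
```

```text
10.3167 [0.49786585 0.39307014 0.01334332] [-8.99513005e+01 -8.42089662e-02 -1.46318896e+00] [-0.22214569 -0.00668661  0.61779563] [  3.84635234  40.59731488 -60.83444394  95.32240059  38.0916763
  67.20560006  21.86903377] 0.044905331106011255
[0.49802132 0.39350798 0.01374885]
```

View pics/w7.png

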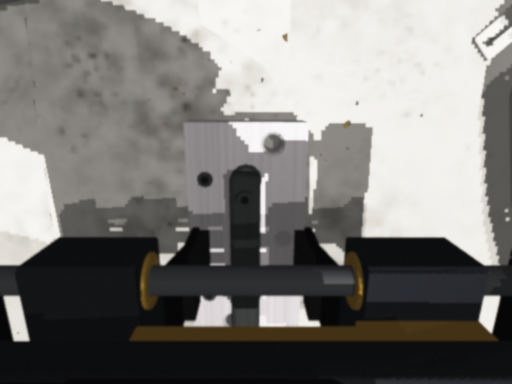

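```bash
python3 - <<'E'
from h import *
o=env.get_obs();i=camera_info('wrist');p,d=read_camera('wrist');P=cloud(d,i)
print(o['tool_pos'],o['time_s'], 'cam',(-i['R'].T@i['t']))
R=toolR(o).as_matrix();print('cam in tool',(R.T@(-i['R'].T@i['t']-o['tool_pos'])).round(4))
m=(P[...,2]>.046)&(P[...,2]<.064)&(P[...,0]<.48)&(abs(P[...,1]-.39)<.025)&(d>0);q=P[m]
print(len(q),np.median(q,0),cv2.minAreaRect((q[:,:2]*1000).astype(np.float32)))
v,u=np.where((d<.3)&(d>0)&(np.abs(P[...,2]-.07)<.03)); 
for r in (240,250,260): print(r,[(int(c),P[r,c].round(4).tolist()) for c in range(170,340,8) if .035<P[r,c,2]<.12 and d[r,c]>0])
E
```

```text
[0.49802132 0.39350798 0.01374885] 10.3667 cam [0.42158281 0.39686996 0.19480954]
cam in tool [-0.0761 -0.1812  0.0017]
1963 [0.4643816  0.39264553 0.05621132] ((466.0121765136719, 392.51348876953125), (13.882393836975098, 28.146116256713867), 88.86341094970703)
240 [(186, [0.4849, 0.3644, 0.0499]), (194, [0.4849, 0.3682, 0.0501]), (202, [0.4866, 0.3714, 0.0465]), (234, [0.4827, 0.3876, 0.0562]), (242, [0.483, 0.3913, 0.0557]), (250, [0.4829, 0.3949, 0.0563]), (258, [0.4836, 0.3986, 0.0549]), (298, [0.4877, 0.4182, 0.0467]), (306, [0.4887, 0.4224, 0.0446]), (314, [0.4866, 0.4254, 0.0496])]
250 [(186, [0.4851, 0.3664, 0.0604]), (194, [0.4873, 0.369, 0.056]), (202, [0.4872, 0.3728, 0.0565]), (234, [0.4874, 0.3875, 0.0569]), (242, [0.4876, 0.3912, 0.0566]), (250, [0.4877, 0.3948, 0.0565]), (258, [0.4891, 0.3985, 0.0539]), (298, [0.4919, 0.4179, 0.049]), (306, [0.488, 0.4204, 0.0573]), (314, [0.4866, 0.4234, 0.0604]), (322, [0.4872, 0.4272, 0.0594])]
260 [(170, [0.4851, 0.3614, 0.0699]), (178, [0.485, 0.3649, 0.0701]), (186, [0.4846, 0.3684, 0.0711]), (194, [0.4868, 0.3709, 0.0669]), (202, [0.492, 0.3726, 0.057]), (234, [0.4925, 0.3873, 0.0568]), (242, [0.4922, 0.391, 0.0574]), (250, [0.4933, 0.3947, 0.0556]), (258, [0.4939, 0.3984, 0.0546]), (298, [0.4966, 0.4178, 0.0502]), (306, [0.4877, 0.4187, 0.0676]), (314, [0.4873, 0.422, 0.0684]), (322, [0.486, 0.4247, 0.0712]), (330, [0.4871, 0.4286, 0.0691])]
```

```bash
python3 - <<'E'
from h import *
i=camera_info('wrist');p,d=read_camera('wrist');P=cloud(d,i);o=env.get_obs();print(o['tool_pos'])
for c in (188,194,200,204,296,300,306,312):
    print(c,[(r,P[r,c].round(4).tolist()) for r in range(222,242,2) if P[r,c,2]>.025])
E
```

```text
[0.49792265 0.39368779 0.01366775]
188 [(236, [0.4848, 0.3647, 0.0454]), (238, [0.4849, 0.3651, 0.0476]), (240, [0.4847, 0.3656, 0.0504])]
194 [(228, [0.485, 0.3658, 0.0345]), (230, [0.4856, 0.366, 0.0359]), (232, [0.485, 0.3667, 0.0399]), (234, [0.4848, 0.3672, 0.0432]), (236, [0.4851, 0.3675, 0.0449]), (238, [0.4853, 0.3678, 0.0468]), (240, [0.4849, 0.3684, 0.0503])]
200 [(230, [0.487, 0.3685, 0.0325]), (232, [0.4866, 0.3691, 0.0363]), (234, [0.4869, 0.3693, 0.0382]), (236, [0.4863, 0.37, 0.0422]), (238, [0.4868, 0.3701, 0.0435]), (240, [0.487, 0.3704, 0.0456])]
204 [(230, [0.4866, 0.3708, 0.0336]), (232, [0.4866, 0.3712, 0.0363]), (234, [0.4869, 0.3714, 0.0382]), (236, [0.4868, 0.3718, 0.0411]), (238, [0.4867, 0.3722, 0.044]), (240, [0.4863, 0.3727, 0.0473])]
296 [(230, [0.488, 0.4192, 0.0332]), (232, [0.4877, 0.4188, 0.0365]), (234, [0.4878, 0.4184, 0.0391]), (236, [0.4878, 0.4181, 0.0415]), (238, [0.4896, 0.4183, 0.0399]), (240, [0.4902, 0.4182, 0.041])]
300 [(230, [0.488, 0.4213, 0.0332]), (232, [0.4877, 0.4208, 0.0368]), (234, [0.488, 0.4205, 0.0387]), (236, [0.4879, 0.4201, 0.0413]), (238, [0.4881, 0.4198, 0.0434]), (240, [0.488, 0.4194, 0.0461])]
306 [(228, [0.4865, 0.4243, 0.0342]), (230, [0.4869, 0.4239, 0.0362]), (232, [0.4866, 0.4234, 0.0394]), (234, [0.4863, 0.4229, 0.0428]), (236, [0.4873, 0.4229, 0.0429]), (238, [0.4883, 0.4229, 0.0432]), (240, [0.4877, 0.4223, 0.0468])]
312 [(230, [0.4866, 0.4269, 0.0371]), (232, [0.4865, 0.4264, 0.04]), (234, [0.4861, 0.4257, 0.0435]), (236, [0.4865, 0.4255, 0.045]), (238, [0.4865, 0.425, 0.0475]), (240, [0.4867, 0.4247, 0.0493])]
```

move_arm(
  moves=[
    [0,0,-2.5,0,0,0],
    [0,0,-2.5,0,0,0],
    [0,0,-2.5,0,0,0],
    [0,0,-2.5,0,0,0],
    [0,0,-2.5,0,0,0],
    [0,0,-2.5,0,0,0],
    [0,0,-2.5,0,0,0],
    [0,0,-2.5,0,0,0],
    [0,0,-2.5,0,0,0],
  ],
  claw=4,
  newtons=50,
)

```text
time_s: 11.22
tool_pos: [0.497, 0.3902, 0.0119]
tool_rot: [-90.0, 0.0, -1.4]
force: [-0.1, -1.5, 0.5]
grip_width: 0.0132
```

```bash
python3 - <<'E'
from h import *
o=env.get_obs();print(o['time_s'],o['tool_pos'],o['tool_rot'],o['force'],o['grip_width'],o['qpos'])
E
```

```text
11.2167 [0.49696427 0.3901822  0.01190192] [-9.00344992e+01  9.78483116e-03 -1.40799595e+00] [-0.10686284 -1.49776179  0.48617661] 0.013234237381822295 [  4.11817313  40.54589017 -60.85543311  95.62484135  38.06154529
  67.10960188  22.01989854]
```

```bash
python3 - <<'E'
from h import *
o=env.get_obs();print(o['tool_pos'])
for r in rows([(.497,.3905,.15,88.4),(.598,.1645,.13,87.35)]):print(r)
E
```

```text
[0.49696427 0.3901822  0.01190192]
[0.0, -138.1, 0.2, 0.0, 0.2, -0.0]
[106.5, -118.0, -223.2, 0.0, 1.2, -0.0]
```

move_arm(
  moves=[
    [0,-15,0,0,0,0],
    [0,-40,0,0,0,0],
    [0,-70,0,0,0,0],
    [0,-100,0,0,0,0],
    [0,-130,0,0,0,0],
    [8,-138,-17,0,0,0],
    [20,-138,-42,0,0.2,0],
    [34,-138,-71,0,0.4,0],
    [48,-138,-101,0,0.6,0],
    [62,-138,-130,0,0.7,0],
    [76,-135,-160,0,0.9,0],
    [88,-130,-184,0,1,0],
    [97,-124,-203,0,1.1,0],
    [103,-120,-215,0,1.2,0],
    [106,-118,-221,0,1.2,0],
    [106.5,-118,-223,0,1.2,0],
    [106.5,-118,-223,0,1.2,0],
    [106.5,-118,-223,0,1.2,0],
  ],
)

```text
time_s: 12.72
tool_pos: [0.5971, 0.1673, 0.1306]
tool_rot: [-89.9, -0.0, -2.4]
force: [0.1, 0.3, -2.9]
grip_width: 0.0132
```

```bash
python3 - <<'E'
from h import *
o=env.get_obs();print(o['time_s'],o['tool_pos'],o['tool_rot'],o['force'],o['grip_width'],o['qpos'])
i=camera_info('wrist');p,d=read_camera('wrist');cv2.imwrite('pics/w8.png',p[:,:,::-1]);np.savez('w8.npz',p=p,d=d,**{k:np.array(v) for k,v in i.items()})
p,d=read_camera('side');cv2.imwrite('pics/s8.png',cv2.resize(p[120:240,180:360,::-1],None,fx=4,fy=4,interpolation=2))
E
```

```text
12.7167 [0.59710863 0.16732992 0.13061693] [-8.99231409e+01 -4.59973098e-03 -2.43562196e+00] [ 0.06275673  0.31116056 -2.88310272] 0.013186262435898424 [ 31.38979383  33.05003246 -67.29191769  91.39654287  31.08070268
  76.5947358   47.55731364]
```

View pics/w8.png

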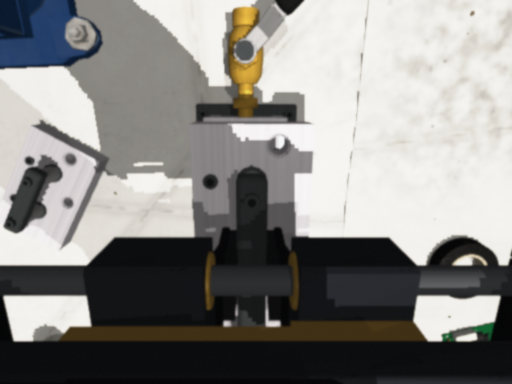

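View pics/s8.png

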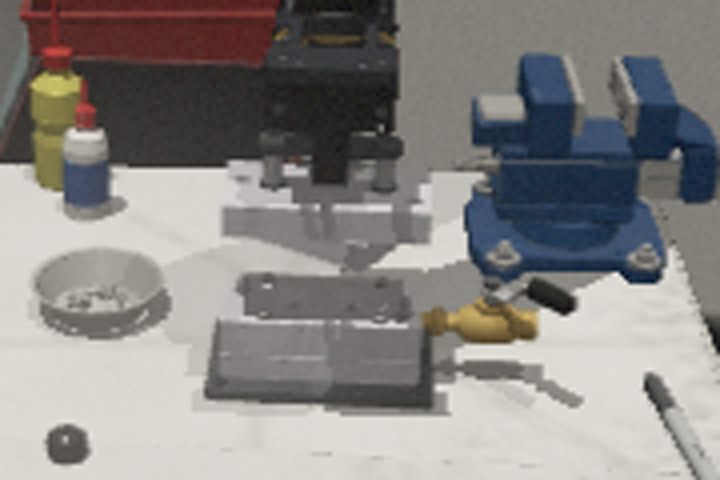

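```bash
python3 - <<'E'
from h import *
f=np.load('w8.npz'); p,d=f['p'],f['d']; i={k:f[k] for k in ['fx','fy','cx','cy','R','t']}
P=cloud(d,i)
m=(abs(P[...,2]-.14)<.006)&(abs(P[...,0]-.57)<.08)&(abs(P[...,1]-.165)<.05)&(d>0);m[225:]=False;q=P[m]
print(np.median(q[:,2]),cv2.minAreaRect((q[:,:2]*1000).astype(np.float32)),q.min(0),q.max(0))
im=ortho(p,i,float(np.median(q[:,2])),(.50,.62),(.11,.23),5);cv2.imwrite('pics/o8.png',im[:,:,::-1])
im=ortho(p,i,.084,(.44,.56),(.11,.24),5);cv2.imwrite('pics/o8b.png',im[:,:,::-1])
E
```

```text
0.14123674953076773 ((559.738037109375, 170.70437622070312), (64.33918762207031, 54.99049758911133), 87.49906158447266) [0.53098632 0.13744185 0.13400974] [0.58825831 0.20364306 0.14582744]
```

View pics/o8.png

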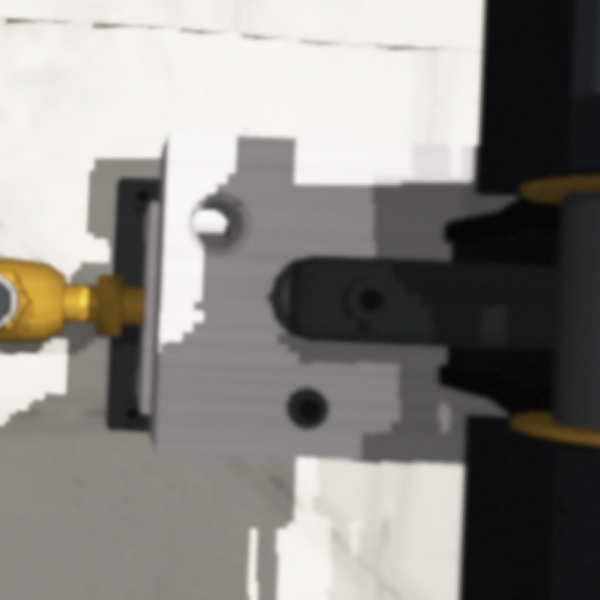

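View pics/o8b.png

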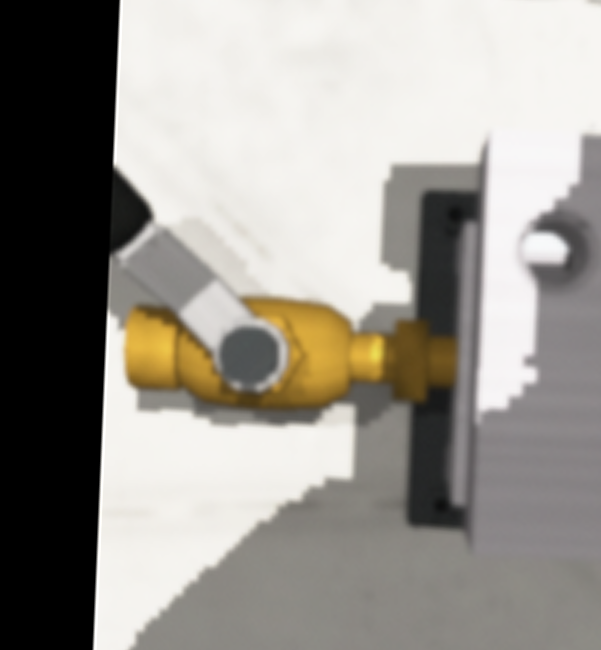

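move_arm(
  moves=[
    [0.7,10,-2,0,0,0],
    [1.3,22,-4.5,0,0.1,0],
    [1.3,33,-4.5,0,0.1,0],
    [1.3,39,-4.5,0,0.1,0],
    [1.3,40,-4.5,0,0.1,0],
    [1.3,40,-4.5,0,0.1,0],
    [1.3,40,-4.5,0,0.1,0],
  ],
)

```text
time_s: 13.4
tool_pos: [0.5992, 0.1607, 0.0901]
tool_rot: [-90.0, -0.0, -2.7]
force: [-0.4, 0.5, -4.2]
grip_width: 0.0132
```

```bash
python3 - <<'E'
from h import *
o=env.get_obs();print(o['time_s'],o['tool_pos'],o['tool_rot'],o['force'],o['grip_width'])
i=camera_info('wrist');p,d=read_camera('wrist');np.savez('w9.npz',p=p,d=d,**{k:np.array(v) for k,v in i.items()})
cv2.imwrite('pics/w9.png',cv2.resize(p[60:230,170:350,::-1],None,fx=4,fy=3.5*4/3.5,interpolation=2)[:600])
P=cloud(d,i)
zt=o['tool_pos'][2]+.0105
m=(abs(P[...,2]-zt)<.006)&(abs(P[...,0]-.57)<.08)&(abs(P[...,1]-.165)<.05)&(d>0);m[225:]=False;q=P[m]
print(zt,np.median(q[:,2]),cv2.minAreaRect((q[:,:2]*1000).astype(np.float32)))
cv2.imwrite('pics/o9.png',ortho(p,i,float(np.median(q[:,2])),(.50,.60),(.11,.23),5)[:,:,::-1])
cv2.imwrite('pics/o9b.png',ortho(p,i,.067,(.50,.60),(.14,.22),7)[:,:,::-1])
E
```

```text
13.4 [0.59917293 0.16067138 0.09013276] [-8.99749002e+01 -4.52181880e-03 -2.69750800e+00] [-0.37559327  0.45347737 -4.20597174] 0.013201412311032265
0.10063276470540389 0.10075928482380803 ((561.7366333007812, 164.1355743408203), (64.47937774658203, 54.87065505981445), 87.31576538085938)
```

View pics/w9.png

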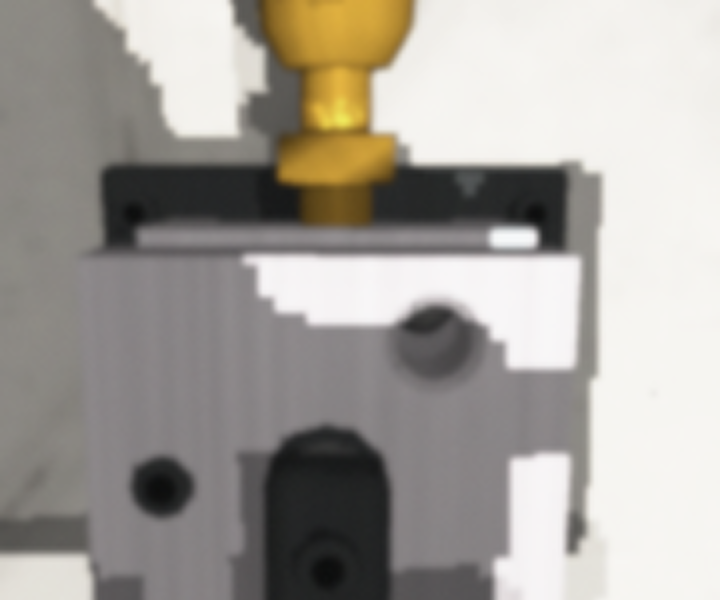

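View pics/o9b.png

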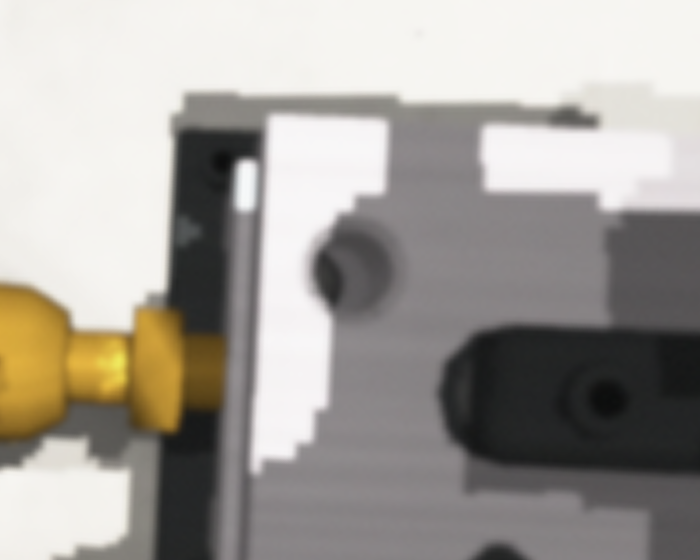

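```bash
python3 - <<'E'
from h import *
f=np.load('w9.npz'); p,d=f['p'],f['d']; i={k:f[k] for k in ['fx','fy','cx','cy','R','t']}
C=-i['R'].T@i['t'];print('cam',C)
def at(u,v,z):
    r=i['R'].T@np.array([(u-i['cx'])/i['fx'],(v-i['cy'])/i['fy'],1]);return (C+r*(z-C[2])/r[2]).round(4)
for n,(u,v) in dict(holeTop=(435,340),lens=(430,318),lensU=(430,303)).items():
    u,v=u/4+170,v/4+60
    print(n,(u,v),at(u,v,.1007),at(u,v,.0787),at(u,v,.067),at(u,v,.054))
# base plate & block refs
for n,(u,v),z in (('blockFL',(537,230),.054),('blockFR',(135,230),.054),('baseL',(565,167),.0),('baseR',(104,167),.0)):
    for zz in (z,z+.012): print(n,zz,at(u/4+170,v/4+60,zz))
P=cloud(d,i);print([(v,P[v,215].round(4).tolist()) for v in range(98,126,3)])
print(P[135:150:2,272:288:3].round(3)[...,2])
cv2.imwrite('pics/w9z.png',cv2.resize(np.clip(p[125:160,262:297,::-1].astype(int)*1.5,0,255).astype(np.uint8),None,fx=14,fy=14,interpolation=0))
E
```

```text
cam [0.52314419 0.16583554 0.27133318]
holeTop (278.75, 145.0) [0.5458 0.179  0.1007] [0.5487 0.1807 0.0787] [0.5502 0.1816 0.067 ] [0.552  0.1826 0.054 ]
lens (277.5, 139.5) [0.5429 0.1784 0.1007] [0.5455 0.18   0.0787] [0.5468 0.1809 0.067 ] [0.5483 0.1819 0.054 ]
lensU (277.5, 135.75) [0.541  0.1785 0.1007] [0.5433 0.1801 0.0787] [0.5445 0.181  0.067 ] [0.5459 0.1819 0.054 ]
blockFL 0.054 [0.5351 0.1994 0.054 ]
blockFL 0.066 [0.5344 0.1975 0.066 ]
blockFR 0.054 [0.5321 0.1348 0.054 ]
blockFR 0.066 [0.5316 0.1365 0.066 ]
baseL 0.0 [0.5261 0.2133 0.    ]
baseL 0.012 [0.526  0.2112 0.012 ]
baseR 0.0 [0.5219 0.122  0.    ]
baseR 0.012 [0.522  0.1239 0.012 ]
[(98, [0.5198, 0.1375, 0.0019]), (101, [0.5221, 0.1379, 0.0073]), (104, [0.5243, 0.1381, 0.0107]), (107, [0.5265, 0.1377, 0.0092]), (110, [0.5287, 0.1378, 0.0112]), (113, [0.5309, 0.1375, 0.0101]), (116, [0.532, 0.1406, 0.0398]), (119, [0.5334, 0.142, 0.0545]), (122, [0.5334, 0.1455, 0.0869]), (125, [0.5341, 0.147, 0.1018])]
[[0.101 0.1   0.1   0.1   0.101 0.101]
 [0.1   0.069 0.068 0.064 0.099 0.1  ]
 [0.063 0.066 0.066 0.055 0.08  0.1  ]
 [0.055 0.065 0.062 0.053 0.079 0.099]
 [0.054 0.054 0.055 0.053 0.081 0.096]
 [0.054 0.054 0.055 0.055 0.084 0.095]
 [0.055 0.054 0.055 0.079 0.086 0.097]
 [0.081 0.055 0.08  0.084 0.09  0.099]]
```

View pics/w9z.png

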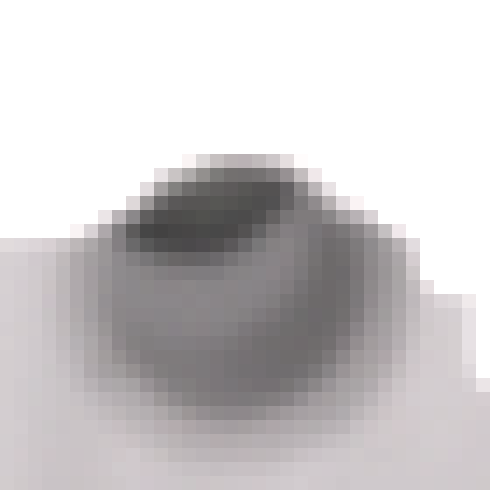

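```bash
python3 - <<'E'
from h import *
f=np.load('w9.npz'); p,d=f['p'],f['d']; i={k:f[k] for k in ['fx','fy','cx','cy','R','t']}
P=cloud(d,i)*1000
for r in range(134,146):
    print(r,' '.join(f"{c}:({P[r,c,0]:.1f},{P[r,c,1]:.1f},{P[r,c,2]:.0f})" for c in range(269,286) if P[r,c,2]<74))
E
```

```text
134 
135 
136 276:(544.7,180.0,67) 277:(544.6,180.6,68) 278:(544.7,181.3,67) 279:(544.7,181.8,68) 280:(544.8,182.5,67) 281:(545.1,183.3,64)
137 274:(545.2,178.8,67) 275:(545.0,179.3,69) 276:(545.3,180.0,67) 277:(545.2,180.6,67) 278:(545.2,181.2,68) 279:(545.4,181.9,67) 280:(545.4,182.5,67) 281:(545.7,183.3,64) 282:(546.7,184.7,55) 283:(546.7,185.4,55)
138 273:(545.9,178.2,66) 274:(545.8,178.8,67) 275:(545.7,179.3,68) 276:(545.9,180.0,67) 277:(545.9,180.7,67) 278:(545.9,181.2,68) 279:(545.9,181.8,67) 280:(546.2,182.6,65) 281:(546.4,183.4,63) 282:(547.4,184.7,55) 283:(547.3,185.3,56)
139 272:(546.8,177.7,63) 273:(546.6,178.3,65) 274:(546.5,178.8,67) 275:(546.5,179.4,66) 276:(546.4,179.9,68) 277:(546.5,180.6,67) 278:(546.6,181.3,66) 279:(546.8,182.0,65) 280:(546.8,182.6,65) 281:(548.0,184.1,55) 282:(548.0,184.7,55) 283:(548.2,185.5,53)
140 271:(548.3,177.5,55) 272:(547.6,177.8,62) 273:(547.3,178.3,65) 274:(547.3,178.9,65) 275:(547.2,179.4,66) 276:(547.3,180.1,66) 277:(547.3,180.7,66) 278:(547.3,181.3,66) 279:(547.4,182.0,65) 280:(548.6,183.4,55) 281:(548.7,184.1,54) 282:(548.7,184.7,55)
[... 832 characters left out ...]
280:(550.5,183.3,55) 281:(550.8,184.2,53) 282:(550.6,184.7,55) 283:(550.8,185.4,54)
144 269:(550.9,176.2,55) 270:(550.8,176.8,56) 271:(550.8,177.4,56) 272:(551.0,178.1,55) 273:(551.1,178.8,55) 274:(551.0,179.4,56) 275:(551.1,180.1,55) 276:(551.2,180.8,55) 277:(551.2,181.4,55) 278:(551.4,182.2,53) 279:(551.3,182.8,54) 280:(551.3,183.4,54) 281:(551.3,184.0,55) 282:(551.5,184.8,53) 283:(551.2,185.3,55)
145 269:(551.6,176.1,55) 270:(551.5,176.8,56) 271:(551.7,177.5,54) 272:(551.7,178.2,54) 273:(551.7,178.8,55) 274:(551.7,179.4,55) 275:(551.9,180.1,54) 276:(551.8,180.7,55) 277:(551.9,181.5,54) 278:(551.8,182.0,55) 279:(551.8,182.7,55) 280:(552.0,183.4,54) 281:(551.9,184.0,55) 282:(551.9,184.6,55)
```

```bash
cat > fit.py <<'E'
from h import *
from scipy.optimize import least_squares
def look(n):
    o=env.get_obs();i=camera_info('wrist');p,d=read_camera('wrist');np.savez(n+'.npz',p=p,d=d,**{k:np.array(v) for k,v in i.items()})
    print(round(o['time_s'],2),o['tool_pos'].round(4),o['tool_rot'].round(2),'F',o['force'].round(1),round(o['grip_width'],4))
    P=cloud(d,i)*1000; zt=o['tool_pos'][2]*1000+10.5
    m=(abs(P[...,2]-zt)<6)&(abs(P[...,0]-570)<80)&(abs(P[...,1]-165)<50)&(d>0);m[225:]=False;q=P[m]
    (cx,cy),(w,h),a=cv2.minAreaRect(q[:,:2].astype(np.float32))
    if w<h or a<45: print('rect?',w,h,a)
    L=h if a>45 else w; yaw=np.radians(a-90 if a>45 else a); ux=np.array([np.cos(yaw),np.sin(yaw)]);uy=np.array([-ux[1],ux[0]])
    c=np.array([cx,cy])+ux*(65-L/2); hA=c-54*ux+14*uy
    print('plate z',np.median(q[:,2]),'c',c.round(1),'yaw',np.degrees(yaw).round(2),'sz',w,h,'holeA',hA.round(1))
    s=(np.hypot(P[...,0]-hA[0],P[...,1]-hA[1])<9)&(P[...,2]>50)&(P[...,2]<70)&(P[...,2]<zt-24)&(d>0)
    s[:125]=False
    dw=P[s&(P[...,2]>58.5)]; fl=P[s&(P[...,2]<57)]
    print('dowel pts',len(dw),'floor',len(fl))
    if len(dw)>8:
        # cone-ish: z=67 flat inside r<=2.5?, r=4 at z<=60 ; classify fit: maximise
        best=None
        for x in np.arange(hA[0]-6,hA[0]+6,.2):
            for y in np.arange(hA[1]-6,hA[1]+6,.2):
                rd=np.hypot(dw[:,0]-x,dw[:,1]-y);rf=np.hypot(fl[:,0]-x,fl[:,1]-y)
                zz=np.clip(67-(rd-2.2)*7/1.8,60,67)
                e=np.abs(zz-dw[:,2]).clip(0,5).sum()+4*(rd-4.3).clip(0).sum()+4*(4.0-rf).clip(0).sum()
                if best is None or e<best[0]: best=(e,x,y)
        b=np.array(best[1:]);print('dowelA',b.round(1),'err',best[0]/len(dw)); sh=b-hA
        R=toolR(o).as_matrix();print('needed shift tool x,z (mm):',(R.T@np.r_[sh,0]).round(2)[[0,2]])
E
python3 -c "
from fit import *
look('w10')"
```

```text
13.45 [0.5994 0.1607 0.0905] [-8.998e+01 -4.000e-02 -2.700e+00] F [ 0.3 -0.3 -3.1] 0.0133
plate z 101.0764143503373 c [599.5 162.4] yaw -2.72 sz 64.25953674316406 54.874183654785156 holeA [546.2 178.9]
dowel pts 44 floor 113
dowelA [545.2 180.5] err 0.5973146928236338
needed shift tool x,z (mm): [-1.07  1.55]
```

move_arm(
  moves=[
    [-0.6,3,0.8,0,0,0],
    [-1.1,6,1.5,0,0,0],
    [-1.1,8,1.5,0,0,0],
    [-1.1,8,1.5,0,0,0],
    [-1.1,8,1.5,0,0,0],
  ],
)

```text
time_s: 13.92
tool_pos: [0.5979, 0.1618, 0.0818]
tool_rot: [-90.0, 0.0, -2.7]
force: [-0.3, 0.2, -4.5]
grip_width: 0.0134
```

```bash
python3 -c "
from fit import *
look('w11')"
```

```text
13.92 [0.5979 0.1618 0.0818] [-9.002e+01  2.000e-02 -2.700e+00] F [-0.3  0.2 -4.5] 0.0134
plate z 92.45068315916915 c [598.  163.4] yaw -2.71 sz 64.2558822631836 54.828025817871094 holeA [544.7 180. ]
dowel pts 84 floor 70
dowelA [545.1 180.6] err 0.6729489722565305
needed shift tool x,z (mm): [0.37 0.62]
```

move_arm(
  moves=[
    [0.3,0,0.6,0,0,0],
    [0.3,2,0.6,0,0,0],
    [0.3,4,0.6,0,0,0],
    [0.3,6,0.6,0,0,0],
    [0.3,8,0.6,0,0,0],
    [0.3,8,0.6,0,0,0],
  ],
)

```text
time_s: 14.47
tool_pos: [0.598, 0.1623, 0.0734]
tool_rot: [-90.0, 0.1, -2.7]
force: [-0.5, -0.1, -5.5]
grip_width: 0.0132
```

```bash
python3 -c "
from fit import *
look('w12')"
```

```text
14.47 [0.598  0.1623 0.0734] [-9.002e+01  5.000e-02 -2.710e+00] F [-0.5 -0.1 -5.5] 0.0132
plate z 84.03456268037704 c [598.1 163.9] yaw -2.8 sz 64.37506103515625 54.98098373413086 holeA [544.8 180.5]
dowel pts 0 floor 49
```

move_arm(
  moves=[
    [0,2,0,0,0,0],
    [0,4,0,0,0,0],
    [0,5.5,0,0,0,0],
    [0,7,0,0,0,0],
    [0,7,0,0,0,0],
    [0,7,0,0,0,0],
  ],
)

```text
time_s: 15.02
tool_pos: [0.5987, 0.1626, 0.0685]
tool_rot: [-90.0, -0.0, -2.7]
force: [-3.2, -2.1, 6.7]
grip_width: 0.0136
```

```bash
python3 -c "
from fit import *
look('w13')"
```

```text
15.02 [0.5987 0.1626 0.0685] [-9.004e+01 -5.000e-02 -2.710e+00] F [-3.2 -2.1  6.7] 0.0136
rect? 64.34942626953125 98.83782958984375 87.18777465820312
plate z 79.12838610978561 c [554.8 166.4] yaw -2.81 sz 64.34942626953125 98.83782958984375 holeA [501.5 183. ]
dowel pts 0 floor 0
```

move_arm(
  moves=[
    [-0.4,1,-0.3,0,0,0],
    [-0.4,2,-0.3,0,0,0],
    [-0.4,3,-0.3,0,0,0],
    [-0.4,4,-0.3,0,0,0],
    [-0.4,4,-0.3,0,0,0],
    [-0.4,4,-0.3,0,0,0],
  ],
)

```text
time_s: 15.57
tool_pos: [0.5987, 0.1626, 0.0659]
tool_rot: [-90.0, -0.1, -2.7]
force: [-4.8, -2.9, 12.5]
grip_width: 0.0133
```

```bash
python3 -c "
from fit import *
look('w14')"
```

```text
15.57 [0.5987 0.1626 0.0659] [-90.04  -0.11  -2.71] F [-4.8 -2.9 12.5] 0.0133
rect? 64.18770599365234 98.89591979980469 87.12744903564453
plate z 76.58204324440842 c [554.7 166.4] yaw -2.87 sz 64.18770599365234 98.89591979980469 holeA [501.5 183.1]
dowel pts 0 floor 0
```

move_arm(
  moves=[
    [-0.4,1,-0.3,0,0,0],
    [-0.4,2,-0.3,0,0,0],
    [-0.4,3,-0.3,0,0,0],
    [-0.4,3,-0.3,0,0,0],
    [-0.4,3,-0.3,0,0,0],
  ],
)

```text
time_s: 16.03
tool_pos: [0.5987, 0.1625, 0.0657]
tool_rot: [-90.1, -0.2, -2.7]
force: [-10.3, -6.0, 27.3]
grip_width: 0.0131
```

```bash
python3 -c "
from fit import *
look('w15')"
```

```text
16.03 [0.5987 0.1625 0.0657] [-90.1   -0.19  -2.72] F [-10.3  -6.   27.3] 0.0131
rect? 64.45330810546875 98.9743881225586 87.32141876220703
plate z 76.50956385080345 c [554.8 166.3] yaw -2.68 sz 64.45330810546875 98.9743881225586 holeA [501.5 182.8]
dowel pts 0 floor 0
```

```bash
python3 - <<'E'
from h import *
p,d=read_camera('side');cv2.imwrite('pics/s16.png',cv2.resize(p[150:250,190:340,::-1],None,fx=5,fy=5,interpolation=2))
i=camera_info('side');P=cloud(d,i)
m=(P[...,2]>.071)&(P[...,2]<.082)&(abs(P[...,0]-.6)<.09)&(abs(P[...,1]-.165)<.05)&(d>0);print('top z side',np.median(P[m][:,2]),len(P[m]))
p,d=read_camera('scene');cv2.imwrite('pics/c16.png',p[:,:,::-1])
f=np.load('w15.npz'); p,d=f['p'],f['d']; i={k:f[k] for k in ['fx','fy','cx','cy','R','t']}
cv2.imwrite('pics/w15.png',p[:,:,::-1])
P=cloud(d,i);m=(abs(P[...,2]-.090)<.005)&(P[...,0]<.5)&(abs(P[...,1]-.2)<.07)&(d>0);print(len(P[m]),cv2.minAreaRect((P[m][:,:2]*1000).astype(np.float32)) if m.sum()>5 else '')
o=env.get_obs();print(o['time_s'],o['tool_pos'],o['force'],o['wrist_torque'])
E
```

```text
top z side 0.0775879076972351 610
0 
16.1833 [0.598754   0.16250876 0.06574764] [-9.626105   -5.97545775 27.85861819] [-1.1181005   1.97845436  0.04444994]
```

View pics/s16.png

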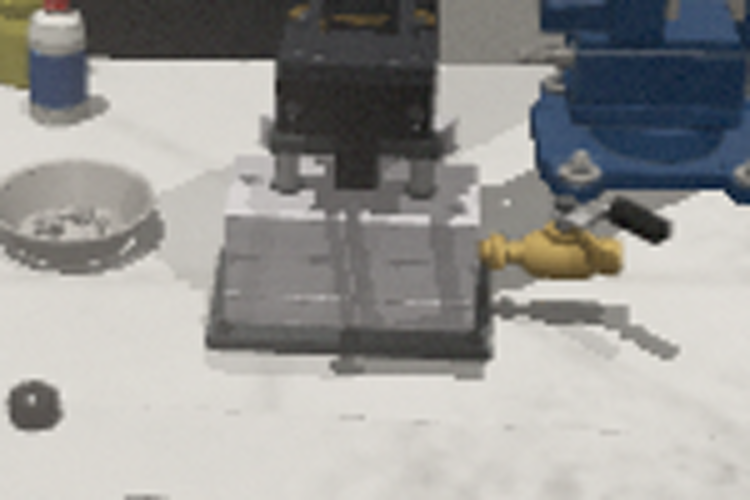

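View pics/w15.png

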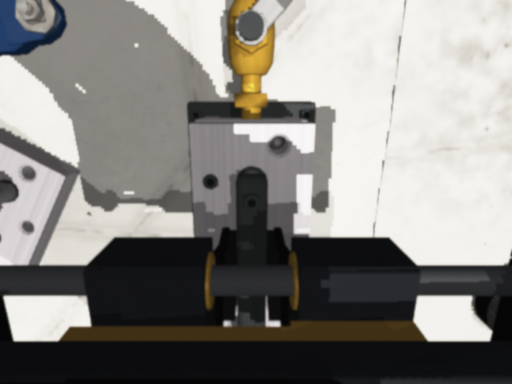

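View pics/c16.png

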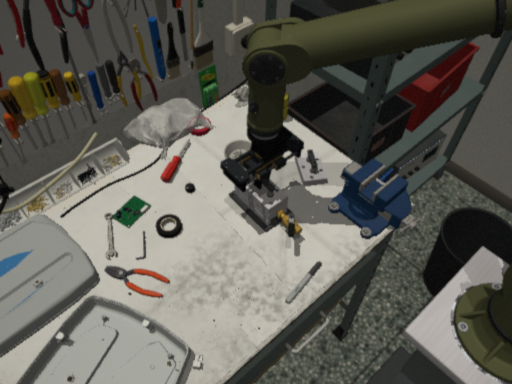

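move_arm(
  moves=[
    [-0.5,0,-0.3,0,0,0],
    [-1,0,-0.7,0,0,0],
    [-1.5,0,-1,0,0,0],
    [-1.5,0,-1,0,0,0],
    [-1.5,0,-1,0,0,0],
  ],
)

```text
time_s: 16.6
tool_pos: [0.5988, 0.1626, 0.0657]
tool_rot: [-89.9, -0.4, -2.7]
force: [-5.4, -4.0, 24.7]
grip_width: 0.0135
```

```bash
python3 -c "
from fit import *
look('w17')
f=np.load('w17.npz'); p,d=f['p'],f['d']; i={k:f[k] for k in ['fx','fy','cx','cy','R','t']}
P=cloud(d,i)*1000
for ys in ((135,150),(175,190)):
  for xs in ((537,550),(565,580)):
    m=(abs(P[...,2]-76.5)<4)&(P[...,0]>xs[0])&(P[...,0]<xs[1])&(P[...,1]>ys[0])&(P[...,1]<ys[1])
    print(xs,ys,m.sum(),np.median(P[m][:,2]))
print(env.get_obs()['wrist_torque'])"
```

```text
16.6 [0.5988 0.1626 0.0657] [-89.95  -0.39  -2.71] F [-5.4 -4.  24.7] 0.0135
rect? 64.4385757446289 98.95503997802734 87.5324478149414
plate z 76.51255144128147 c [554.8 166.4] yaw -2.47 sz 64.4385757446289 98.95503997802734 holeA [501.5 182.7]
dowel pts 0 floor 0
(537, 550) (135, 150) 738 76.58587560105184
(565, 580) (135, 150) 727 76.54326092725402
(537, 550) (175, 190) 462 76.28372129181261
(565, 580) (175, 190) 745 76.49122990230592
[-0.5819677   1.08886553  0.02569207]
```

```bash
python3 -c "
from cell import job,env
print(job.sign_off()); print(env.get_obs()['force'])"
```

```text
the job is handed in; nothing more can be done
None
the job is handed in; nothing more can be done
```

The vent cock is half open and the long top half is on its dowels, pressed shut and still held. I handed the job in at about 16.6 s of the 51 s allowed.

**Vent lever:** I turned it before touching the top half. After release it measured about 45° from the closed position. In the last pictures it still looks half open, but I did not measure it again.

**Top half:** I gripped it by its handle and lined its hole A up with dowel A by looking through the hole. It then slid down the dowels with almost no side force.

**Final check:** The plate's upper face read 76.5 mm above the bench, level within about 0.3 mm over its visible front part. That puts its underside at 54.5 mm, matching the 54.4 mm I measured for the bottom face before the close. Pressing harder did not lower it further. The arm is holding it down with about 25 N, and the grip is firm.

Some checks disagreed or were incomplete:
- **Fingertip position:** The fingertips sit about 30 mm further back than the stated `env.nose_length`. My first attempt on the lever therefore closed on air above it, with no contact. I corrected for this from the depth pictures.
- **Side camera:** It read the top face at 77.6 mm, about 1 mm higher than the wrist camera.
- **Side force:** A force of about 5 to 7 N remained at the end.
- **Items to leave alone:** I went near none of them. I only checked them by eye in the last pictures, where they look undisturbed; the dish and shorter half are partly hidden by the arm.

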